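Check spare limit switches and sort them by spring

ROBOT

A 7-joint arm with a two-finger parallel gripper is mounted at the origin on a cart in front of the work surface, level with it; the furniture and walls round the work are solid. World frame = base frame: x ahead of the robot, y to its left, z up, the work surface at z = 0. Lengths are in m, angles in rad, forces in N, time in s.
With the tool pointing down it reaches from about 0.4 to 0.85 m from the base axis. Payload 10.4 kg.
Tool frame: the origin (TCP) lies between the finger pads; the fingertips stand 8 mm ahead of it and the grasp point (between the pads) lies 11 mm behind it; z points along the fingers, x is the direction in which the jaws open and shut, and the axes are right-handed (so a half turn about z gives the same grasp; the last joint's range is limited). The gripper opens to 87 mm and grips with 3 to 60 N. Pads are 19 mm wide; open, the fingers measure 117 mm over their backs; the gripper's body (75 mm by 190 mm) begins 51 mm behind the grasp point.
Start: joints at [-1.319, 0.332, -0.065, 1.46, 0.022, 1.35, -0.088], TCP at [0.17, 0.602, 0.205] pointing down, gripper open.
Joint ranges: [-2.6, 2.6], [-0.5, 2.12], [-1.47, 1.34], [0.16, 2.42], [-1.27, 4.41], [0.06, 2.06], [-2.6, 2.6]. Speed limits (rad/s): [2.22, 2.22, 2.79, 2.79, 3.14, 3.14, 3.14].

INTERFACE

Orientations are given as a unit quaternion [x, y, z, w].
In Python, from bench import r, viewer gives the robot as it stands.
- The arm moves only by the tool apply_moves, never from a script. Its argument "increments" is a list of rows, each an object with "grip": the closure in counts, from 0 (fully open) to 255 (shut); "xyz": the shift along the tool's x, y, z in mm, a list of three; "rotation": the turn, a rotation vector about the tool's x, y, z in degrees, a list of three. A call has 1 to 5 rows; each row is the pose to reach, as a shift and turn from the pose measured when the call began, along the tool's axes at that moment; what a row does not reach only later rows make up. A row lasts 1/8 s, in which the tool goes at most 62.5 mm and 10.7 degrees, less where a joint would pass 70% of its speed; a pose out of reach is approached as far as the arm can. A call with a gripper value outside its range is refused whole. The fingers move at their own pace and stop on an object; "squeeze" is the grip in N (left out, the last holds). Time passes only in rows, so rows that repeat a pose let the fingers close. It gives the time, the measured TCP pose, the force and the opening at its end, in the units of the state.
- r.read_state(): the state, without advancing time (a new reading comes with each control period).
- viewer.camera(name): name is "scene" or "top"; returns a dict with "img" (400x640x3 uint8, blue, green, red), "range_z" (400x640 float32, m along the optical axis (not along the pixel's ray), 0 where there is no reading), "vertical_fov" (degrees; the focal length in pixels is half the picture's height over the tangent of half this angle, whatever the lens; pixels are square), "cx", "cy" (the principal point, pixels), "rvec" (rotation vector, rad) and "tvec" (3), from world to camera coordinates, as OpenCV has them. Camera axes: x right, y down, z forward; pixel columns grow to the right and rows downward; lengths in m; the calibration is good to about 2 mm. A picture is of the moment at which its call begins.
- r.close_job(): hands the job in, once; it reports no verdict.
The state is a dict: "time": time; "joint_positions": joint angles; "joint_vel": joint speeds; "joint_torque": joint torques, N m; "ee_pos": TCP position; "eef_rot": TCP orientation; "ft_force": force on the tool from outside, world axes, zero at the start; "torque": the same for the moment, N m; "width": finger opening in m.
Only numpy, scipy, OpenCV 4.12 (cv2) and the standard library are available. Lean on these libraries where they do the work, as an engineer would, in place of code of your own. Each camera call takes 0.05 s, during which the arm holds its last target.

TASK

Check the spare roller-lever limit switches on the bench: press each one's roller arm down until it clicks, which drives the steel tell-tale pin under the arm down for good, and let it spring back, noting how hard it pushed against you. Stand the stiff switches upright in the low tray and the weak ones upright in the deep bin. Leave the timer where it is.

Things in the scene. Friction and masses are not known exactly. Their poses are not given: they have to be found in the camera images.
- low_tray: fixed low aluminium tray for the STIFF switches: 270 mm along its own x, 150 mm along its own y, only 18 mm high, open on top, walls and floor 5 mm thick. Origin: centre of its underside (on the bench). Which side of the bench it stands on varies.
- deep_bin: fixed deep grey plastic bin for the WEAK switches: 270 mm along its own x, 150 mm along its own y, 50 mm high with ribbed sides, open on top, walls and floor 5 mm thick. Origin: centre of its underside (on the bench).
- lab_timer: bystander: white bench timer, 62 x 62 x 18 mm, loose; origin at the centre of its underside. To be left alone.
- switch_a: one of five loose look-alike limit switches (4 or 5 present), 0.2 kg; stiff or weak, not visible. Steel foot plate 72 (x) x 26 (y) x 4 mm; grey housing 56 x 26 mm, top at z = 30, gripped across its 26 mm (y). Origin: centre of underside, z up; x points from arm hinge (x -20, z 38 mm) to white roller (14 mm dia., 10 wide; centre x 24, z 56 mm at rest). Roller top, z 63, is the highest point.
- switch_a_arm (a joint): sprung arm of switch_a, rad: 0 up at rest, positive when the roller is pressed straight down; clicks at 0.28, hard stop 0.40, springs back when let go. At 0.33 the roller centre is at x 27, z 41 mm, still over the foot plate: the switch does not tip. Push on the roller from first touch to just past the click: 1.5 to 3.8 N if weak, 5 to 11 N if stiff; only this tells them apart.
- switch_a_pin (a joint): tell-tale pin of switch_a, a 5 mm steel pin in the housing under the arm, m: 0 = up, untested, top 46 mm above the switch's underside; the arm drives it down to 0.007 at the click, about 0.010 at full travel; it stays down by friction
- switch_b: one of five loose look-alike limit switches (4 or 5 present), 0.2 kg; stiff or weak, not visible. Steel foot plate 72 (x) x 26 (y) x 4 mm; grey housing 56 x 26 mm, top at z = 30, gripped across its 26 mm (y). Origin: centre of underside, z up; x points from arm hinge (x -20, z 38 mm) to white roller (14 mm dia., 10 wide; centre x 24, z 56 mm at rest). Roller top, z 63, is the highest point.
- switch_b_arm (a joint): sprung arm of switch_b, rad: 0 up at rest, positive when the roller is pressed straight down; clicks at 0.28, hard stop 0.40, springs back when let go. At 0.33 the roller centre is at x 27, z 41 mm, still over the foot plate: the switch does not tip. Push on the roller from first touch to just past the click: 1.5 to 3.8 N if weak, 5 to 11 N if stiff; only this tells them apart.
- switch_b_pin (a joint): tell-tale pin of switch_b, a 5 mm steel pin in the housing under the arm, m: 0 = up, untested, top 46 mm above the switch's underside; the arm drives it down to 0.007 at the click, about 0.010 at full travel; it stays down by friction
- switch_c: one of five loose look-alike limit switches (4 or 5 present), 0.2 kg; stiff or weak, not visible. Steel foot plate 72 (x) x 26 (y) x 4 mm; grey housing 56 x 26 mm, top at z = 30, gripped across its 26 mm (y). Origin: centre of underside, z up; x points from arm hinge (x -20, z 38 mm) to white roller (14 mm dia., 10 wide; centre x 24, z 56 mm at rest). Roller top, z 63, is the highest point.
- switch_c_arm (a joint): sprung arm of switch_c, rad: 0 up at rest, positive when the roller is pressed straight down; clicks at 0.28, hard stop 0.40, springs back when let go. At 0.33 the roller centre is at x 27, z 41 mm, still over the foot plate: the switch does not tip. Push on the roller from first touch to just past the click: 1.5 to 3.8 N if weak, 5 to 11 N if stiff; only this tells them apart.
- switch_c_pin (a joint): tell-tale pin of switch_c, a 5 mm steel pin in the housing under the arm, m: 0 = up, untested, top 46 mm above the switch's underside; the arm drives it down to 0.007 at the click, about 0.010 at full travel; it stays down by friction
- switch_d: one of five loose look-alike limit switches (4 or 5 present), 0.2 kg; stiff or weak, not visible. Steel foot plate 72 (x) x 26 (y) x 4 mm; grey housing 56 x 26 mm, top at z = 30, gripped across its 26 mm (y). Origin: centre of underside, z up; x points from arm hinge (x -20, z 38 mm) to white roller (14 mm dia., 10 wide; centre x 24, z 56 mm at rest). Roller top, z 63, is the highest point.
- switch_d_arm (a joint): sprung arm of switch_d, rad: 0 up at rest, positive when the roller is pressed straight down; clicks at 0.28, hard stop 0.40, springs back when let go. At 0.33 the roller centre is at x 27, z 41 mm, still over the foot plate: the switch does not tip. Push on the roller from first touch to just past the click: 1.5 to 3.8 N if weak, 5 to 11 N if stiff; only this tells them apart.
- switch_d_pin (a joint): tell-tale pin of switch_d, a 5 mm steel pin in the housing under the arm, m: 0 = up, untested, top 46 mm above the switch's underside; the arm drives it down to 0.007 at the click, about 0.010 at full travel; it stays down by friction
- switch_e: one of five loose look-alike limit switches (4 or 5 present), 0.2 kg; stiff or weak, not visible. Steel foot plate 72 (x) x 26 (y) x 4 mm; grey housing 56 x 26 mm, top at z = 30, gripped across its 26 mm (y). Origin: centre of underside, z up; x points from arm hinge (x -20, z 38 mm) to white roller (14 mm dia., 10 wide; centre x 24, z 56 mm at rest). Roller top, z 63, is the highest point.
- switch_e_arm (a joint): sprung arm of switch_e, rad: 0 up at rest, positive when the roller is pressed straight down; clicks at 0.28, hard stop 0.40, springs back when let go. At 0.33 the roller centre is at x 27, z 41 mm, still over the foot plate: the switch does not tip. Push on the roller from first touch to just past the click: 1.5 to 3.8 N if weak, 5 to 11 N if stiff; only this tells them apart.
- switch_e_pin (a joint): tell-tale pin of switch_e, a 5 mm steel pin in the housing under the arm, m: 0 = up, untested, top 46 mm above the switch's underside; the arm drives it down to 0.007 at the click, about 0.010 at full travel; it stays down by friction
There are look-alikes about, which are no part of the job. Leave any purple look-alike of the switch_b alone. Leave any turquoise look-alike of the switch_a alone.

How it is judged:
At the end, for the whole second after the job is handed in: Every switch that is present has its tell-tale pin driven down by at least 6.2 mm and its arm back up (under 0.06 rad), and stands upright (within 0.2 rad) on the floor of the right receptacle: stiff ones in the low tray, weak ones in the deep bin (value of joint each of switch_a_pin, switch_b_pin, switch_c_pin, switch_d_pin, switch_e_pin above 0.0062 m and value of joint each of switch_a_arm, switch_b_arm, switch_c_arm, switch_d_arm, switch_e_arm below 0.06 rad and x of switch_a in the frame of low_tray between -0.125 and 0.125 m and y of switch_a in the frame of low_tray between -0.062 and 0.062 m and z of switch_a in the frame of low_tray between 0 and 0.012 m and angle between each of switch_a, switch_b, switch_c, switch_d, switch_e's own z axis and vertical below 0.2 rad and x of switch_b in the frame of deep_bin between -0.125 and 0.125 m and y of switch_b in the frame of deep_bin between -0.062 and 0.062 m and z of switch_b in the frame of deep_bin between 0 and 0.012 m and x of switch_c in the frame of deep_bin between -0.125 and 0.125 m and y of switch_c in the frame of deep_bin between -0.062 and 0.062 m and z of switch_c in the frame of deep_bin between 0 and 0.012 m and x of switch_d in the frame of low_tray between -0.125 and 0.125 m and y of switch_d in the frame of low_tray between -0.062 and 0.062 m and z of switch_d in the frame of low_tray between 0 and 0.012 m and x of switch_e in the frame of deep_bin between -0.125 and 0.125 m and y of switch_e in the frame of deep_bin between -0.062 and 0.062 m and z of switch_e in the frame of deep_bin between 0 and 0.012 m); the robot touches nothing.
It fails at once if the timer is shifted by more than 40 mm (distance of lab_timer from where it was at the start of the episode above 0.04 m).
Of switch_a, switch_b, switch_c, switch_d, switch_e only 4 to 5 are there at a start; the rules pass over those that are not, and their reading is None.
At some moment in a run one of switch_a, switch_b, switch_c, switch_d, switch_e may be knocked a few centimetres aside while the robot is not near it.
It also fails if it takes over 210 s, if anything falls off the work surface, if the arm or the gripper's body presses on something with over 40 N, if the wrist force passes 120 N, or if a joint passes its speed limit or range.

## Working session

There is one attempt and no reset: what is moved stays moved. The work goes in short steps, Python scripts to look and compute and a tool call to move; the robot and the scene stay as the last step left them, time stands still between calls to the robot, and variables do not carry over. Pictures are saved under pics/ and viewed, and the job is handed in when it is done.

Besides the shell and the picture viewer there is one more tool, called after "Call:" in YAML: its name, and indented under it one key for each argument. apply_moves: Moves the arm, as the interface text tells. Its arguments: {"type":"object","properties":{"increments":{"type":"array","items":{"type":"object","properties":{"grip":{"type":"number"},"xyz":{"type":"array","items":{"type":"number"}},"rotation":{"type":"array","items":{"type":"number"}}}}},"squeeze":{"type":"number"}},"required":["increments"]}

```bash
mkdir -p pics; ls; cat > h.py <<'E'
import numpy as np, cv2
from bench import r, viewer
def cam(n):
    d=viewer.camera(n); im=d["img"]; H=im.shape[0]
    f=H/2/np.tan(np.radians(d["vertical_fov"])/2)
    R=cv2.Rodrigues(np.array(d["rvec"],float))[0]; t=np.array(d["tvec"],float).ravel()
    d.update(f=f,R=R,t=t); return d
def cloud(d):
    z=d["range_z"]; v,u=np.mgrid[:z.shape[0],:z.shape[1]]
    P=np.stack([(u-d["cx"])*z/d["f"],(v-d["cy"])*z/d["f"],z],-1)
    return (P-d["t"])@d["R"]
def proj(d,p):
    q=np.asarray(p)@d["R"].T+d["t"]; return np.stack([q[...,0]/q[...,2]*d["f"]+d["cx"],q[...,1]/q[...,2]*d["f"]+d["cy"]],-1)
E
python3 - <<'E'
from h import *
for n in("scene","top"):
    d=cam(n); cv2.imwrite(f"pics/{n}0.png",d["img"]); np.savez(f"{n}0.npz",**d)
    print(n,d["f"],d["cx"],d["cy"],-d["R"].T@d["t"],d["R"].round(3).tolist())
s=r.read_state(); print(s)
E
```

```text
pics
scene 455.75375570354527 326.1706619151278 205.0801231408573 [ 0.11764025 -0.93762977  0.78801318] [[0.885, -0.466, -0.015], [-0.27, -0.486, -0.831], [0.38, 0.74, -0.556]]
top 389.8736118631089 319.7077882769208 196.1892352336299 [0.52749974 0.0525147  1.04566157] [[-0.029, -0.999, -0.037], [-0.995, 0.033, -0.097], [0.098, 0.034, -0.995]]
{'time': 0.1, 'joint_positions': array([-1.31858931,  0.33279512, -0.06470376,  1.46084386,  0.02162985,
        1.34988214, -0.08848122]), 'joint_vel': array([ 0.00030146, -0.00121897, -0.00098403, -0.00057471, -0.00062924,
        0.00032725,  0.0013    ]), 'joint_torque': array([ 1.47636474e-03, -6.24550653e+01,  2.48011487e-02, -3.90715671e+01,
       -6.13726722e-02,  3.66670545e-02,  6.53935581e-05]), 'ee_pos': array([0.16951589, 0.60120295, 0.20414842]), 'eef_rot': array([ 7.97281220e-01,  6.03607717e-01, -4.65142472e-04,  4.03933554e-04]), 'ft_force': array([-0.47577787,  0.18670706, -1.16629315]), 'torque': array([-0.05305142, -0.01402613,  0.03008539]), 'width': 0.08670218119237026}
```

View pics/scene0.png

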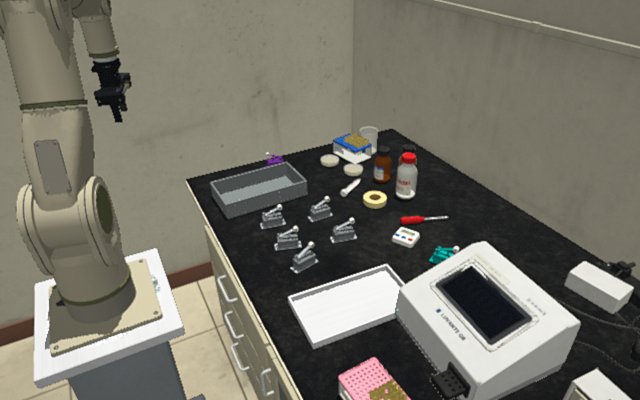

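View pics/top0.png

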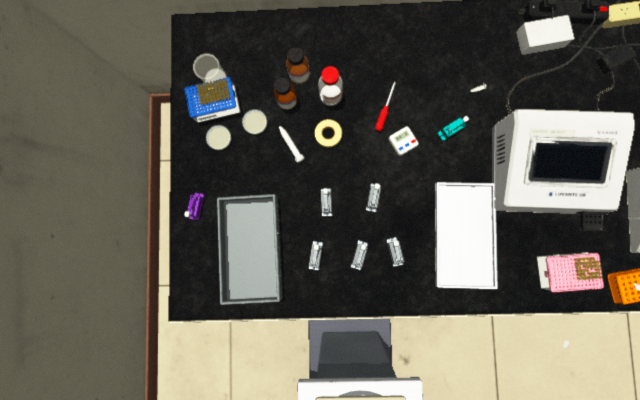

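The scene shows five grey switches in the middle of the bench. In the top view they are at (326,202), (373,197), (316,255), (359,255) and (396,251). The deep bin is at (249,249) and the low tray at (466,235). The timer is at (403,141). The purple look-alike at (195,206) and the turquoise one at (453,128) are to be left alone.

```bash
cat >> h.py <<'E'
def detect(d,verbose=True):
    P=cloud(d); z=P[...,2]; im=d["img"]
    hsv=cv2.cvtColor(im,cv2.COLOR_BGR2HSV)
    m=((z>0.008)&(z<0.075)&(d["range_z"]>0)).astype(np.uint8)
    n,l,st,c=cv2.connectedComponentsWithStats(m,connectivity=8)
    out=[]
    for i in range(1,n):
        if st[i,4]<40: continue
        k=l==i; p=P[k]; rc=cv2.minAreaRect((p[:,:2]*1000).astype(np.float32))
        out.append((i,c[i],p,rc,k))
        if verbose: print(i,st[i,4],c[i].round(),'rect',np.round(rc[0]),np.round(rc[1]),round(rc[2],1),'zmax',p[:,2].max().round(4),'sat',hsv[k][:,1].mean().round())
    return out
E
python3 - <<'E'
from h import *
d=cam("top"); detect(d)
im=cv2.resize(d["img"][170:310,170:510],None,fx=2.35,fy=2.35,interpolation=cv2.INTER_CUBIC); cv2.imwrite("pics/crop1.png",im)
d=cam("scene")
im=cv2.resize(d["img"][185:280,245:370],None,fx=6,fy=6,interpolation=cv2.INTER_CUBIC); cv2.imwrite("pics/crop2.png",im)
E
```

```text
1 8247 [ 17. 186.] rect [711. 889.] [ 315. 1133.] 73.5 zmax 0.075 sat 50.0
7 4040 [569.  21.] rect [1090. -622.] [136. 324.] 8.1 zmax 0.07 sat 37.0
12 617 [616.  58.] rect [ 978. -719.] [ 48. 106.] 27.1 zmax 0.0339 sat 21.0
27 285 [205.  66.] rect [984. 384.] [27. 59.] 39.7 zmax 0.0749 sat 37.0
29 230 [299.  75.] rect [959. 133.] [31. 57.] 13.2 zmax 0.0748 sat 92.0
33 1847 [212.  98.] rect [916. 375.] [125. 127.] 11.9 zmax 0.0742 sat 129.0
48 100 [510.  97.] rect [ 880. -427.] [ 20. 125.] 60.7 zmax 0.0561 sat 33.0
53 220 [383. 114.] rect [866. -97.] [ 20. 138.] 68.2 zmax 0.0244 sat 187.0
54 46 [479.  88.] rect [ 908. -348.] [11. 38.] 18.8 zmax 0.0151 sat 16.0
55 83 [601.  97.] rect [ 866. -655.] [ 20. 124.] 45.3 zmax 0.0618 sat 34.0
58 208 [287. 102.] rect [885. 168.] [27. 55.] 13.6 zmax 0.075 sat 113.0
59 190 [330.  99.] rect [889.  53.] [60. 25.] 87.6 zmax 0.0747 sat 48.0
61 476 [254. 122.] rect [839. 261.] [66. 64.] 43.0 zmax 0.0205 sat 35.0
62 274 [454. 127.] rect [ 800. -271.] [27. 59.] 31.0 zmax 0.0655 sat 228.0
63 452 [328. 133.] rect [799.  62.] [67. 72.] 88.7 zmax 0.0244 sat
[... 415 characters left out ...]
6. 61.] 77.8 zmax 0.0656 sat 10.0
77 229 [326. 201.] rect [615.  72.] [27. 58.] 88.5 zmax 0.0653 sat 10.0
97 276 [194. 206.] rect [612. 424.] [27. 58.] 77.9 zmax 0.0663 sat 155.0
98 1707 [246. 251.] rect [497. 275.] [272. 154.] 1.6 zmax 0.0592 sat 13.0
375 250 [395. 252.] rect [ 478. -103.] [59. 26.] 11.4 zmax 0.0683 sat 10.0
399 228 [315. 256.] rect [472. 105.] [26. 61.] 79.7 zmax 0.0668 sat 10.0
400 238 [359. 255.] rect [472. -10.] [26. 59.] 72.6 zmax 0.0661 sat 10.0
454 2120 [570. 272.] rect [ 419. -531.] [ 88. 130.] 3.1 zmax 0.0743 sat 82.0
562 840 [626. 287.] rect [ 374. -684.] [72. 76.] 9.2 zmax 0.0358 sat 246.0
683 239 [363. 398.] rect [114.   2.] [227.   7.] 89.7 zmax 0.0168 sat 53.0
```

View pics/crop1.png

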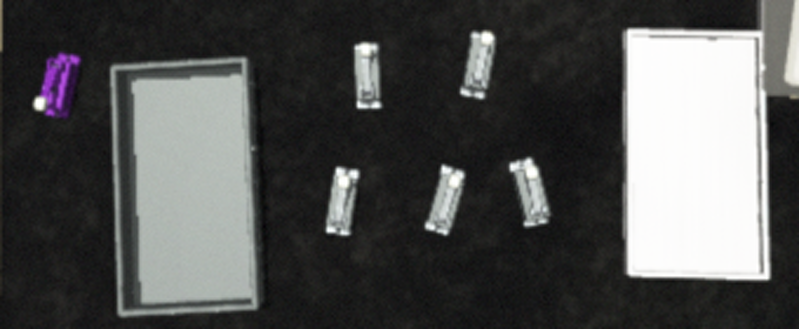

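View pics/crop2.png

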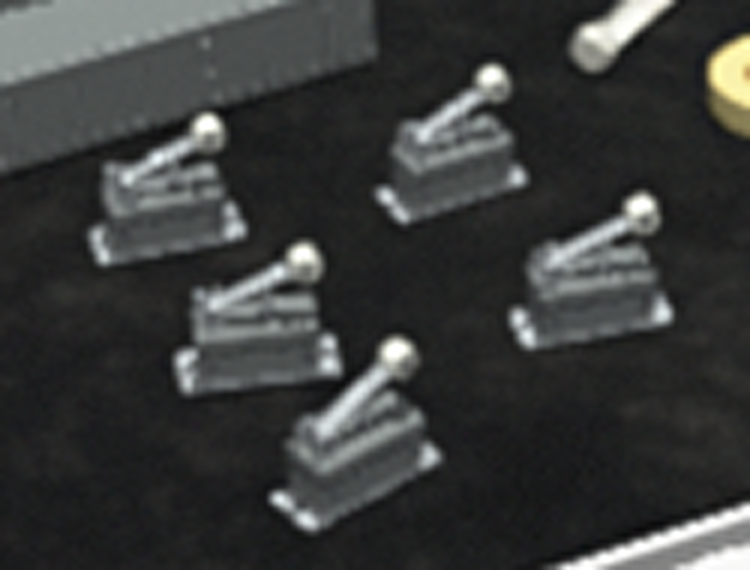

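```bash
cat >> h.py <<'E'
from scipy.spatial.transform import Rotation as Ro
def plan(pos_mm,psi,n=None):
    "tool shift (mm) and rotvec(deg) from present pose to tcp pos (world mm) with tool x at yaw psi deg, pointing down"
    s=r.read_state(); R0=Ro.from_quat(s["eef_rot"])
    a=np.radians(psi); x=np.array([np.cos(a),np.sin(a),0]); z=np.array([0,0,-1.]); T=Ro.from_matrix(np.stack([x,np.cross(z,x),z],1))
    d=R0.inv().apply(np.array(pos_mm)-np.array(s["ee_pos"])*1000); w=(R0.inv()*T).as_rotvec(degrees=True)
    return d.round(1),w.round(1)
def switches(d,verbose=False):
    o=[]
    hsv=cv2.cvtColor(d["img"],cv2.COLOR_BGR2HSV)
    for i,c,p,rc,k in detect(d,False):
        L,S=max(rc[1]),min(rc[1])
        if not(48<L<80 and 20<S<36): continue
        if hsv[k][:,1].mean()>60: continue
        ang=rc[2] if rc[1][0]>rc[1][1] else rc[2]-90
        a=np.radians(ang); ux=np.array([np.cos(a),np.sin(a)])
        top=p[p[:,2]>0.053]; 
        if len(top)==0: continue
        rol=top[:,:2].mean(0)*1000; ctr=np.array(rc[0])
        if (rol-ctr)@ux<0: ux=-ux; ang+=180
        o.append((rc[0],ang,c)); print('sw px',c.round(),'rect ctr',np.round(rc[0],1),'LxS',round(L),round(S),'yaw',round(ang,1),'roller(local)',round((rol-ctr)@ux,1),round((rol-ctr)@np.array([-ux[1],ux[0]]),1),'n',len(top),'zmax',top[:,2].max().round(3))
    return o
E
python3 - <<'E'
from h import *
d=cam("top"); switches(d)
P=cloud(d); 
b=P[280:300,300:420,2]; print('table z',np.median(b), np.median(P[170:180,300:400,2]), np.median(P[225:235,290:420,2]))
sub=np.zeros(P.shape[:2],bool); sub[175:295,428:500]=True
m=sub&(P[...,2]>0.013)&(P[...,2]<0.028); print('tray',cv2.minAreaRect((P[m][:,:2]*1000).astype(np.float32)), m.sum())
g=cv2.cvtColor(d["img"],cv2.COLOR_BGR2GRAY); m=sub&(g>170)&(P[...,2]<0.03); rc=cv2.minAreaRect((P[m][:,:2]*1000).astype(np.float32)); print('tray white',rc)
sub[:]=0; sub[190:308,212:286]=True
m=sub&(P[...,2]>0.044)&(P[...,2]<.065); print('bin rim',cv2.minAreaRect((P[m][:,:2]*1000).astype(np.float32)))
m=sub&(P[...,2]>0.0)&(P[...,2]<.012)
m[:, :]&=m; print('bin floor z',np.median(P[240:260,240:255,2]),'tray floor',np.median(P[220:250,450:480,2]))
E
```

```text
sw px [205.  66.] rect ctr [984.3 382.4] LxS 59 28 yaw 126.5 roller(local) 0.2 -5.1 n 105 zmax 0.075
sw px [330.  99.] rect ctr [889.5  53.5] LxS 60 24 yaw 264.6 roller(local) 3.1 -5.1 n 67 zmax 0.075
sw px [373. 196.] rect ctr [623.2 -52.9] LxS 59 26 yaw -12.0 roller(local) 19.6 0.3 n 32 zmax 0.066
sw px [326. 201.] rect ctr [613.7  71.8] LxS 59 26 yaw -2.0 roller(local) 21.1 2.5 n 27 zmax 0.067
sw px [395. 252.] rect ctr [ 478.4 -102.8] LxS 59 26 yaw 12.1 roller(local) 20.5 0.3 n 33 zmax 0.067
sw px [315. 256.] rect ctr [474.  104.8] LxS 58 26 yaw -10.6 roller(local) 20.6 -0.4 n 30 zmax 0.065
sw px [359. 255.] rect ctr [471.5  -9.6] LxS 60 26 yaw -17.5 roller(local) 21.2 -0.1 n 32 zmax 0.067
table z 0.0005845578174608983 0.0003718219398528617 0.0005527772628251368
tray ((527.2884521484375, -287.3466796875), (151.74172973632812, 292.6192932128906), 87.14517211914062) 857
tray white ((518.2221069335938, -291.97076416015625), (160.37274169921875, 274.29351806640625), 86.72858428955078)
bin rim ((497.0616760253906, 275.08502197265625), (271.5543212890625, 154.07765197753906), 1.3766707181930542)
bin floor z 0.005731769247866387 tray floor 0.00540020438291362
```

```bash
python3 - <<'E'
from h import *
print(plan([499.6,100,205],79.4)); print(plan([499.6,100,100],79.4))
E
```

```text
(array([-3.930e+02,  4.537e+02, -2.000e-01]), array([ 0. ,  0. , -5.1]))
(array([-393. ,  453.7,  104.8]), array([ 0. ,  0. , -5.1]))
```

Call:
apply_moves:
  increments:
    - {"xyz": [-40,46,0],"rotation": [0,0,-2],"grip": 255}
    - {"xyz": [-80,92,0],"rotation": [0,0,-5.1],"grip": 255}
    - {"xyz": [-120,138,0],"rotation": [0,0,-5.1],"grip": 255}
    - {"xyz": [-160,184,0],"rotation": [0,0,-5.1],"grip": 255}
    - {"xyz": [-200,230,0],"rotation": [0,0,-5.1],"grip": 255}
  squeeze: 20

```text
time: 0.88
ee_pos: [0.3375, 0.3447, 0.2048]
eef_rot: [0.77, 0.638, 0.0, 0.0]
ft_force: [1.7, 0.1, 0.1]
width: 0.0448
```

Call:
apply_moves:
  increments:
    - {"xyz": [-40,46,0],"grip": 255}
    - {"xyz": [-80,92,20],"grip": 255}
    - {"xyz": [-120,138,40],"grip": 255}
    - {"xyz": [-160,184,60],"grip": 255}
    - {"xyz": [-185,215,80],"grip": 255}

```text
$.increments[0]: bad value
```

```bash
python3 - <<'E'
from h import *
s=r.read_state();print(s["time"],s["ee_pos"],s["ft_force"],s["width"]); print(plan([499.6,100,100],79.4))
E
```

```text
0.875 [0.33749114 0.34467831 0.20475889] [1.65397502 0.11035504 0.09082563] 0.04483840637218292
(array([-210.5,  204.5,  104.8]), array([ 0.,  0., -0.]))
```

Call:
apply_moves:
  increments:
    - {"xyz": [-44,43,10],"rotation": [0,0,0],"grip": 255}
    - {"xyz": [-88,86,30],"rotation": [0,0,0],"grip": 255}
    - {"xyz": [-132,128,55],"rotation": [0,0,0],"grip": 255}
    - {"xyz": [-176,171,80],"rotation": [0,0,0],"grip": 255}
    - {"xyz": [-210,204,105],"rotation": [0,0,0],"grip": 255}

```text
time: 1.5
ee_pos: [0.4993, 0.1007, 0.1006]
eef_rot: [0.77, 0.639, 0.001, 0.0]
ft_force: [0.9, 1.2, 0.1]
width: 0.0014
```

Call:
apply_moves:
  increments:
    - {"xyz": [0,0,0],"rotation": [0,0,0],"grip": 255}
    - {"xyz": [0,0,0],"rotation": [0,0,0],"grip": 255}
    - {"xyz": [0,0,0],"rotation": [0,0,0],"grip": 255}

```text
time: 1.88
ee_pos: [0.4992, 0.1022, 0.1012]
eef_rot: [0.769, 0.639, 0.001, 0.0]
ft_force: [0.2, -0.3, 0.5]
width: 0.0003
```

```bash
python3 - <<'E'
from h import *
s=r.read_state();print(s["time"],s["ee_pos"],s["ft_force"],s["width"]); print(plan([499.6,100,72],79.4))
d=cam("scene"); cv2.imwrite("pics/a1.png",cv2.resize(d["img"][150:300,200:400],None,fx=4,fy=4,interpolation=cv2.INTER_CUBIC))
E
```

```text
1.875 [0.49917394 0.10222861 0.10117386] [ 0.210835   -0.33768418  0.54002047] 0.0002660283950169619
(array([-2.2,  0.8, 29.2]), array([ 0.1, -0.1,  0.1]))
```

View pics/a1.png

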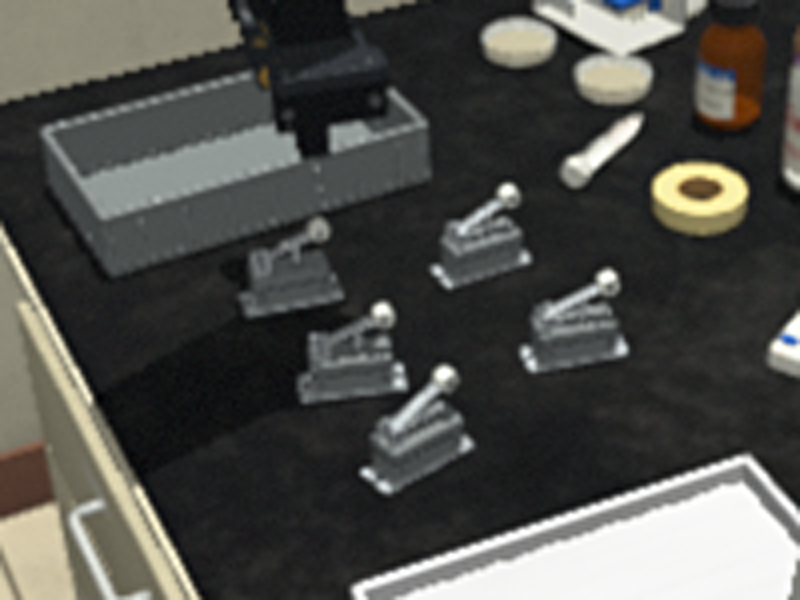

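The crop shows the closed fingers directly above the first switch's roller at crop pixel (318,230). All the switches are still standing. Next I press in stages.

Call:
apply_moves:
  increments:
    - {"xyz": [-2,1,15],"rotation": [0,0,0],"grip": 255}
    - {"xyz": [-2,1,25],"rotation": [0,0,0],"grip": 255}
    - {"xyz": [-2,1,25],"rotation": [0,0,0],"grip": 255}
    - {"xyz": [-2,1,25],"rotation": [0,0,0],"grip": 255}

```text
time: 2.42
ee_pos: [0.4999, 0.1001, 0.0762]
eef_rot: [0.769, 0.639, 0.001, 0.0]
ft_force: [0.0, 0.8, -1.1]
width: 0.0002
```

Call:
apply_moves:
  increments:
    - {"xyz": [0,0,5],"rotation": [0,0,0],"grip": 255}
    - {"xyz": [0,0,10],"rotation": [0,0,0],"grip": 255}
    - {"xyz": [0,0,14],"rotation": [0,0,0],"grip": 255}
    - {"xyz": [0,0,14],"rotation": [0,0,0],"grip": 255}
    - {"xyz": [0,0,14],"rotation": [0,0,0],"grip": 255}

```text
time: 3.05
ee_pos: [0.5, 0.1001, 0.0623]
eef_rot: [0.769, 0.639, 0.001, 0.0]
ft_force: [0.0, -1.0, -0.9]
width: 0.0006
```

Call:
apply_moves:
  increments:
    - {"xyz": [0,0,3],"rotation": [0,0,0],"grip": 255}
    - {"xyz": [0,0,3],"rotation": [0,0,0],"grip": 255}
    - {"xyz": [0,0,3],"rotation": [0,0,0],"grip": 255}

```text
time: 3.42
ee_pos: [0.5, 0.1001, 0.0593]
eef_rot: [0.769, 0.639, 0.001, 0.0]
ft_force: [-0.6, 0.4, -0.8]
width: 0.0007
```

```bash
cat >> h.py <<'E'
def force(n=16):
    F=[]
    for i in range(n):
        viewer.camera("top"); F.append(r.read_state()["ft_force"])
    F=np.array(F); s=r.read_state(); print('t',s["time"],'tcp',s["ee_pos"].round(4),'F mean',F.mean(0).round(2),'sd',F.std(0).round(2))
E
python3 - <<'E'
from h import *
force()
d=cam("scene"); cv2.imwrite("pics/a2.png",cv2.resize(d["img"][165:265,230:360],None,fx=6,fy=6,interpolation=cv2.INTER_CUBIC))
E
```

```text
t 4.225 tcp [0.5    0.1001 0.0593] F mean [ 0.11 -0.22 -0.09] sd [0.59 0.39 0.35]
```

View pics/a2.png

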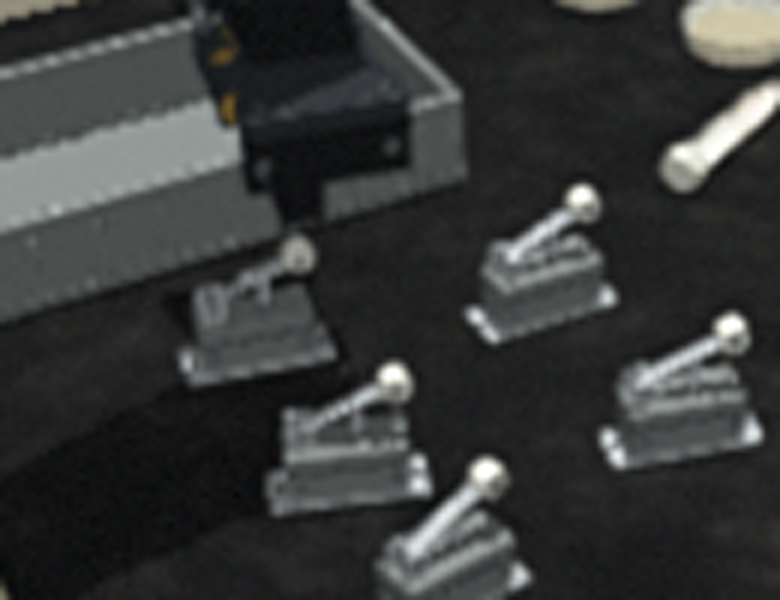

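```bash
python3 - <<'E'
from h import *
d=cam("scene"); P=cloud(d)*1000; g=d["img"].mean(2)
for v in range(196,216):
    u=280; print(v,[ (int(g[v,u]),*P[v,u].round().astype(int)) for u in (276,280,284)])
R=Ro.from_quat(r.read_state()["eef_rot"]); tip=R.apply([0,0,.008])+r.read_state()["ee_pos"]; print(tip,proj(d,tip))
print(switches(cam("top")) and 0)
E
```

```text
196 [(17, np.int64(460), np.int64(15), np.int64(149)), (19, np.int64(470), np.int64(11), np.int64(148)), (62, np.int64(552), np.int64(196), np.int64(19))]
197 [(20, np.int64(461), np.int64(18), np.int64(144)), (20, np.int64(497), np.int64(85), np.int64(95)), (62, np.int64(551), np.int64(196), np.int64(15))]
198 [(20, np.int64(488), np.int64(95), np.int64(88)), (18, np.int64(498), np.int64(88), np.int64(89)), (61, np.int64(551), np.int64(196), np.int64(11))]
199 [(25, np.int64(492), np.int64(105), np.int64(78)), (16, np.int64(498), np.int64(90), np.int64(85)), (62, np.int64(509), np.int64(88), np.int64(82))]
200 [(43, np.int64(493), np.int64(109), np.int64(72)), (18, np.int64(498), np.int64(89), np.int64(82)), (59, np.int64(508), np.int64(86), np.int64(80))]
201 [(52, np.int64(523), np.int64(195), np.int64(10)), (29, np.int64(496), np.int64(86), np.int64(80)), (49, np.int64(509), np.int64(87), np.int64(76))]
202 [(59, np.int64(522), np.int64(192), np.int64(8)), (35, np.int64(498), np.int64(91), np.int64(74)), (31, np.int64(551), np.int64(199), np.int64(-6))]
203 [(60, np.int64(523), n
[... 1950 characters left out ...]
2), np.int64(132), np.int64(-5))]
[0.50007206 0.10008504 0.0512906 ] [280.05172936 206.82098537]
sw px [205.  66.] rect ctr [983.7 383.5] LxS 59 27 yaw -49.1 roller(local) 1.2 5.0 n 106 zmax 0.075
sw px [330.  99.] rect ctr [890.1  53.1] LxS 60 26 yaw 266.1 roller(local) 3.5 -5.5 n 67 zmax 0.074
sw px [373. 196.] rect ctr [623.  -52.7] LxS 59 26 yaw -11.7 roller(local) 20.2 -0.4 n 31 zmax 0.066
sw px [326. 201.] rect ctr [614.3  71.7] LxS 57 26 yaw -2.2 roller(local) 21.0 2.4 n 27 zmax 0.065
sw px [395. 252.] rect ctr [ 478.7 -103.3] LxS 59 27 yaw 11.4 roller(local) 20.1 1.0 n 33 zmax 0.066
sw px [360. 255.] rect ctr [473.  -12.1] LxS 61 24 yaw -11.9 roller(local) 19.9 -0.2 n 30 zmax 0.066
0
```

The fingertips end at scene row ~202, about 5 mm above the roller top at row 205. So when shut they sit higher than the nominal 8 mm ahead of the TCP. I'll creep down and watch the force.

Call:
apply_moves:
  increments:
    - {"xyz": [0,0,2],"rotation": [0,0,0],"grip": 255}
    - {"xyz": [0,0,4],"rotation": [0,0,0],"grip": 255}
    - {"xyz": [0,0,6],"rotation": [0,0,0],"grip": 255}
    - {"xyz": [0,0,6],"rotation": [0,0,0],"grip": 255}

```text
time: 4.88
ee_pos: [0.4999, 0.1, 0.053]
eef_rot: [0.769, 0.639, 0.001, 0.0]
ft_force: [-0.3, 0.1, -0.5]
width: 0.0004
```

Call:
apply_moves:
  increments:
    - {"xyz": [0,0,2],"rotation": [0,0,0],"grip": 255}
    - {"xyz": [0,0,4],"rotation": [0,0,0],"grip": 255}
    - {"xyz": [0,0,4],"rotation": [0,0,0],"grip": 255}
    - {"xyz": [0,0,4],"rotation": [0,0,0],"grip": 255}

```text
time: 5.38
ee_pos: [0.4999, 0.1, 0.0491]
eef_rot: [0.769, 0.639, 0.001, 0.0]
ft_force: [-0.1, -0.3, -0.3]
width: 0.0006
```

```bash
python3 - <<'E'
from h import *
force()
d=cam("scene"); cv2.imwrite("pics/a3.png",cv2.resize(d["img"][165:265,230:360],None,fx=6,fy=6,interpolation=cv2.INTER_CUBIC))
E
```

```text
t 6.175 tcp [0.4999 0.1001 0.049 ] F mean [-0.09 -0.07 -0.08] sd [0.6  0.42 0.42]
```

View pics/a3.png

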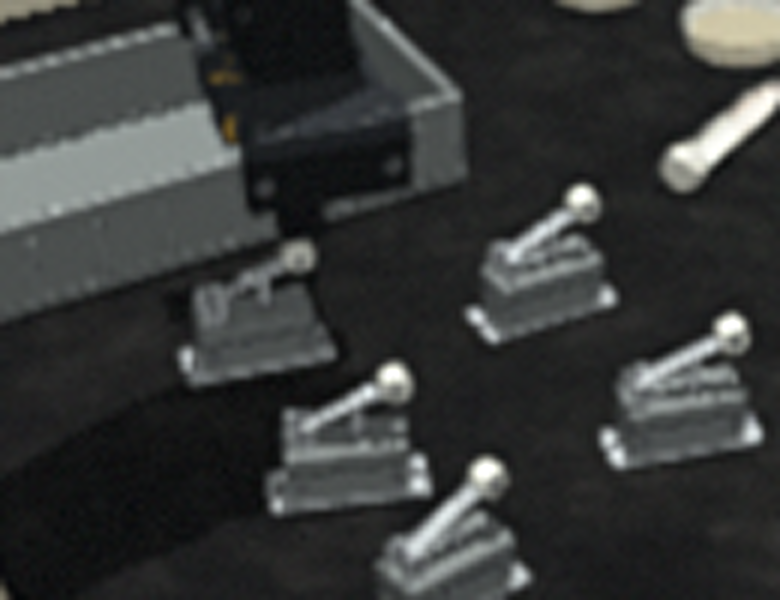

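Call:
apply_moves:
  increments:
    - {"xyz": [0,0,2],"rotation": [0,0,0],"grip": 255}
    - {"xyz": [0,0,4],"rotation": [0,0,0],"grip": 255}
    - {"xyz": [0,0,4],"rotation": [0,0,0],"grip": 255}
    - {"xyz": [0,0,4],"rotation": [0,0,0],"grip": 255}

```text
time: 6.72
ee_pos: [0.5001, 0.1, 0.0452]
eef_rot: [0.769, 0.639, 0.001, 0.0]
ft_force: [-0.0, -0.6, 2.5]
width: 0.0006
```

```bash
python3 - <<'E'
from h import *
force(12)
d=cam("scene"); cv2.imwrite("pics/a4.png",cv2.resize(d["img"][180:230,250:310],None,fx=12,fy=12,interpolation=cv2.INTER_CUBIC))
E
```

```text
t 7.325 tcp [0.5001 0.1001 0.0451] F mean [ 1.54 -0.31  2.47] sd [0.67 0.64 0.64]
```

View pics/a4.png

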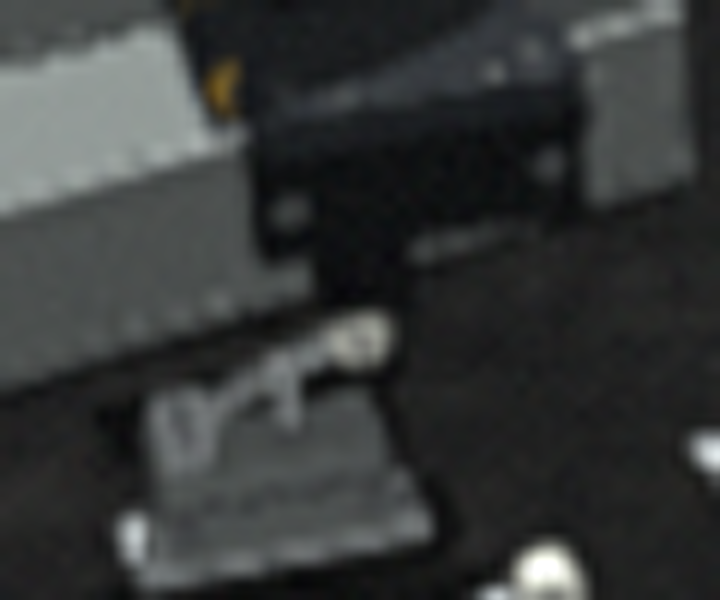

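Call:
apply_moves:
  increments:
    - {"xyz": [0,0,2],"rotation": [0,0,0],"grip": 255}
    - {"xyz": [0,0,4],"rotation": [0,0,0],"grip": 255}
    - {"xyz": [0,0,4],"rotation": [0,0,0],"grip": 255}
    - {"xyz": [0,0,4],"rotation": [0,0,0],"grip": 255}

```text
time: 7.88
ee_pos: [0.5, 0.1001, 0.0411]
eef_rot: [0.769, 0.639, 0.001, 0.0]
ft_force: [0.7, -0.9, 2.7]
width: 0.0001
```

```bash
python3 - <<'E'
from h import *
force(12)
d=cam("scene"); cv2.imwrite("pics/a5.png",cv2.resize(d["img"][180:230,250:310],None,fx=12,fy=12,interpolation=cv2.INTER_CUBIC))
E
```

```text
t 8.475 tcp [0.5    0.1001 0.0411] F mean [ 1.67 -0.    2.91] sd [0.67 0.52 0.66]
```

View pics/a5.png

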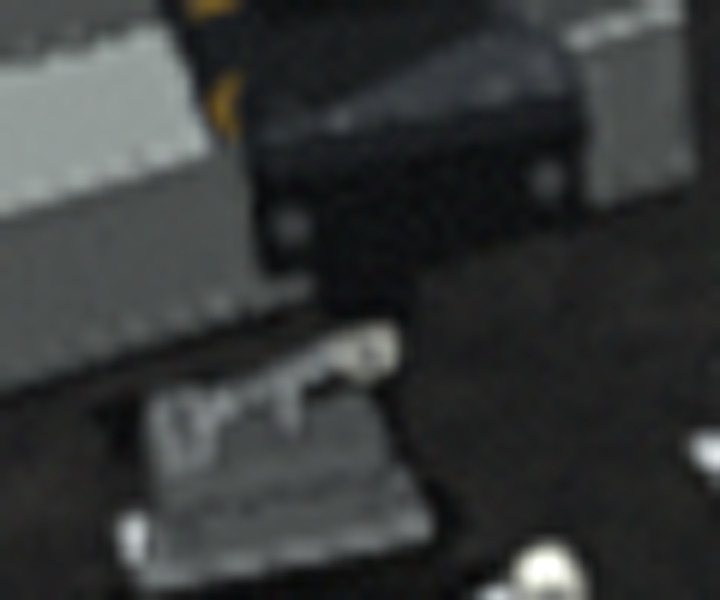

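Call:
apply_moves:
  increments:
    - {"xyz": [0,0,2],"rotation": [0,0,0],"grip": 255}
    - {"xyz": [0,0,4],"rotation": [0,0,0],"grip": 255}
    - {"xyz": [0,0,6],"rotation": [0,0,0],"grip": 255}
    - {"xyz": [0,0,6],"rotation": [0,0,0],"grip": 255}
    - {"xyz": [0,0,6],"rotation": [0,0,0],"grip": 255}

```text
time: 9.15
ee_pos: [0.4999, 0.1001, 0.0351]
eef_rot: [0.769, 0.639, 0.001, 0.0]
ft_force: [2.4, -0.8, 3.1]
width: 0.0006
```

```bash
python3 - <<'E'
from h import *
force(12)
E
```

```text
t 9.75 tcp [0.5    0.1001 0.0351] F mean [ 1.8  -0.48  3.31] sd [0.62 0.55 0.35]
```

Call:
apply_moves:
  increments:
    - {"xyz": [0,0,2],"rotation": [0,0,0],"grip": 255}
    - {"xyz": [0,0,3],"rotation": [0,0,0],"grip": 255}
    - {"xyz": [0,0,3],"rotation": [0,0,0],"grip": 255}
    - {"xyz": [0,0,3],"rotation": [0,0,0],"grip": 255}

```text
time: 10.25
ee_pos: [0.5, 0.1001, 0.0321]
eef_rot: [0.769, 0.639, 0.001, 0.0]
ft_force: [2.5, -0.8, 2.6]
width: 0.0006
```

```bash
python3 - <<'E'
from h import *
force(12)
d=cam("scene"); cv2.imwrite("pics/a6.png",cv2.resize(d["img"][180:230,250:310],None,fx=12,fy=12,interpolation=cv2.INTER_CUBIC))
E
```

```text
t 10.85 tcp [0.5    0.1001 0.0321] F mean [ 2.75 -0.45  3.55] sd [0.58 0.29 0.59]
```

View pics/a6.png

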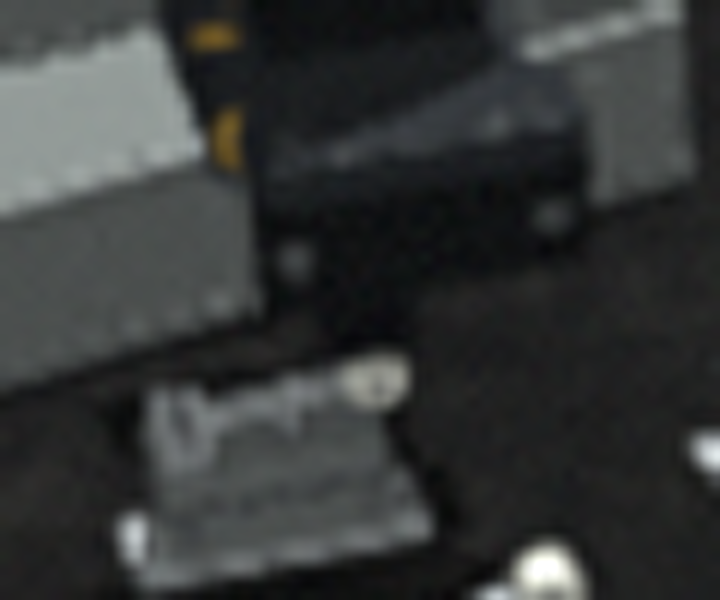

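Call:
apply_moves:
  increments:
    - {"xyz": [0,0,1],"rotation": [0,0,0],"grip": 255}
    - {"xyz": [0,0,2.5],"rotation": [0,0,0],"grip": 255}
    - {"xyz": [0,0,2.5],"rotation": [0,0,0],"grip": 255}
    - {"xyz": [0,0,2.5],"rotation": [0,0,0],"grip": 255}

```text
time: 11.4
ee_pos: [0.4999, 0.1001, 0.0295]
eef_rot: [0.769, 0.639, 0.001, 0.0]
ft_force: [2.4, -0.3, 3.6]
width: 0.0004
```

```bash
python3 - <<'E'
from h import *
force(12)
d=cam("scene"); cv2.imwrite("pics/a7.png",cv2.resize(d["img"][180:230,250:310],None,fx=12,fy=12,interpolation=cv2.INTER_CUBIC))
E
```

```text
t 12.0 tcp [0.4999 0.1001 0.0296] F mean [ 1.54 -0.33  3.5 ] sd [0.35 0.64 0.37]
```

View pics/a7.png

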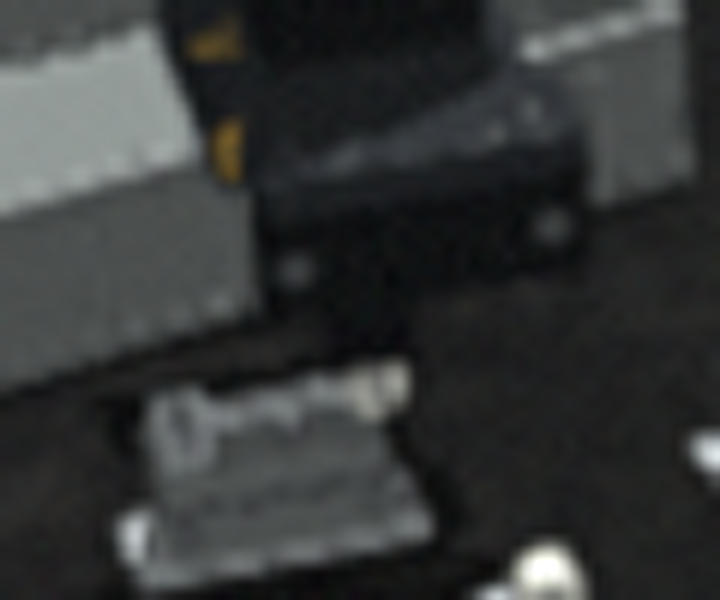

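Call:
apply_moves:
  increments:
    - {"xyz": [0,0,1],"rotation": [0,0,0],"grip": 255}
    - {"xyz": [0,0,1.3],"rotation": [0,0,0],"grip": 255}
    - {"xyz": [0,0,-20],"rotation": [0,0,0],"grip": 255}
    - {"xyz": [0,0,-50],"rotation": [0,0,0],"grip": 255}
    - {"xyz": [0,0,-50],"rotation": [0,0,0],"grip": 255}

```text
time: 12.68
ee_pos: [0.5003, 0.1004, 0.0808]
eef_rot: [0.769, 0.639, 0.002, 0.0]
ft_force: [0.3, 0.2, -0.6]
width: 0.0004
```

Call:
apply_moves:
  increments:
    - {"xyz": [0,-27,0],"rotation": [0,0,0],"grip": 110}
    - {"xyz": [0,-27,0],"rotation": [0,0,0],"grip": 110}
    - {"xyz": [0,-27,0],"rotation": [0,0,0],"grip": 110}
    - {"xyz": [0,-27,0],"rotation": [0,0,0],"grip": 110}
    - {"xyz": [0,-27,0],"rotation": [0,0,0],"grip": 110}

```text
time: 13.3
ee_pos: [0.4739, 0.1051, 0.0805]
eef_rot: [0.769, 0.639, 0.002, 0.0]
ft_force: [-0.5, 0.4, -1.3]
width: 0.0426
```

```bash
python3 - <<'E'
from h import *
force(4)
d=cam("scene"); cv2.imwrite("pics/a8.png",cv2.resize(d["img"][160:230,240:320],None,fx=10,fy=10,interpolation=cv2.INTER_CUBIC)[:600]); cv2.imwrite("pics/a8.png",cv2.resize(d["img"][165:225,245:315],None,fx=10,fy=10,interpolation=cv2.INTER_CUBIC))
R=Ro.from_quat(r.read_state()["eef_rot"])
for dz in(.008,-.017):
  for dx in(-.025,.025): tip=R.apply([dx,0,dz])+r.read_state()["ee_pos"]; print(dz,dx,tip.round(3),proj(d,tip).round(1))
E
```

```text
t 13.5 tcp [0.4738 0.1052 0.0807] F mean [-0.17  0.16 -0.02] sd [0.17 0.13 0.69]
0.008 -0.025 [0.469 0.081 0.073] [272.1 206.9]
0.008 0.025 [0.478 0.13  0.073] [268.6 197.7]
-0.017 -0.025 [0.469 0.081 0.098] [271.3 199.5]
-0.017 0.025 [0.478 0.13  0.098] [267.8 190.4]
```

View pics/a8.png

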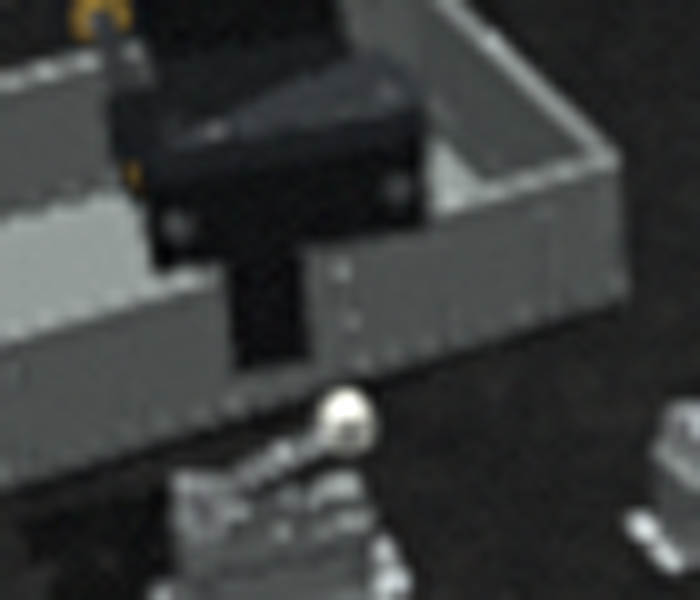

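The near fingertip's bottom edge is at scene (272,201), which puts the real tips about 17 mm behind the reported TCP. That agrees with roller contact at TCP z ≈ 46–47 mm. I'll use that offset. First I check the pin.

```bash
python3 - <<'E'
from h import *
d=cam("scene"); a=np.load("scene0.npz")["img"]
c=lambda im,u,v: cv2.resize(im[v:v+32,u:u+32],(390,390),interpolation=cv2.INTER_CUBIC)
cv2.imwrite("pics/a9.png",np.hstack([c(a,258,198),c(d["img"],258,198)]))
switches(cam("top")); print(plan([470.0,105.6,40],79.4))
E
```

```text
sw px [205.  66.] rect ctr [983.8 383.4] LxS 59 28 yaw -49.7 roller(local) 1.4 5.2 n 104 zmax 0.075
sw px [330.  99.] rect ctr [889.7  52.9] LxS 60 24 yaw 266.9 roller(local) 2.0 -5.5 n 67 zmax 0.075
sw px [373. 196.] rect ctr [623.3 -52.6] LxS 59 26 yaw -12.3 roller(local) 19.8 0.4 n 32 zmax 0.065
sw px [326. 201.] rect ctr [613.5  71.8] LxS 58 26 yaw -2.1 roller(local) 20.9 2.3 n 30 zmax 0.066
sw px [395. 252.] rect ctr [ 478.5 -103. ] LxS 58 27 yaw 11.3 roller(local) 20.7 0.8 n 32 zmax 0.066
sw px [360. 255.] rect ctr [471.3  -9.6] LxS 61 26 yaw -17.0 roller(local) 22.5 -0.4 n 30 zmax 0.066
(array([-0.5, -3.8, 40.7]), array([ 0.2, -0.2,  0.1]))
```

View pics/a9.png

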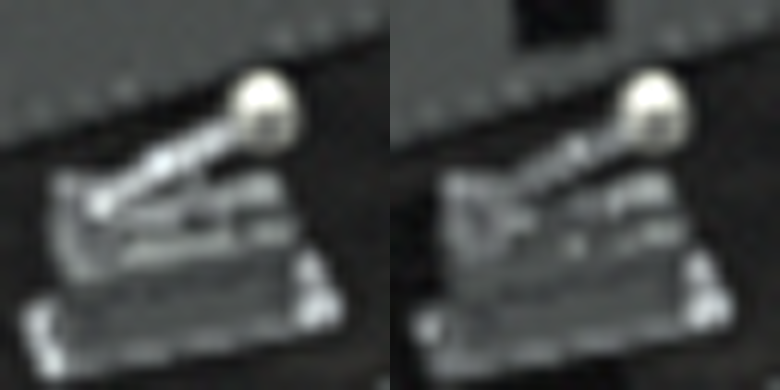

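Call:
apply_moves:
  increments:
    - {"xyz": [0,-2,25],"rotation": [0,0,0],"grip": 110}
    - {"xyz": [0,-2,55],"rotation": [0,0,0],"grip": 110}
    - {"xyz": [0,-2,75],"rotation": [0,0,0],"grip": 110}
    - {"xyz": [0,-2,88],"rotation": [0,0,0],"grip": 110}
    - {"xyz": [0,-2,91],"rotation": [0,0,0],"grip": 110}

```text
time: 14.28
ee_pos: [0.4718, 0.1058, -0.0107]
eef_rot: [0.769, 0.639, 0.002, 0.0]
ft_force: [0.0, -0.1, 1.3]
width: 0.0494
```

```bash
python3 - <<'E'
from h import *
force(3)
d=cam("scene"); cv2.imwrite("pics/a10.png",cv2.resize(d["img"][165:235,235:315],None,fx=8,fy=8,interpolation=cv2.INTER_CUBIC))
E
```

```text
t 14.425 tcp [ 0.4725  0.106  -0.0097] F mean [-0.08  0.24 -0.5 ] sd [0.23 0.41 0.66]
```

View pics/a10.png

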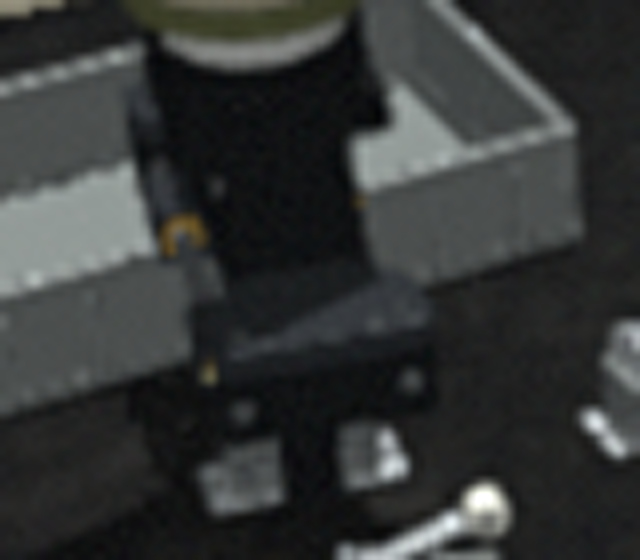

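The near finger at crop (310,460) straddles the middle of the housing. I close, lift and check.

Call:
apply_moves:
  increments:
    - {"xyz": [0,0,0],"rotation": [0,0,0],"grip": 255}
    - {"xyz": [0,0,0],"rotation": [0,0,0],"grip": 255}
    - {"xyz": [0,0,0],"rotation": [0,0,0],"grip": 255}
    - {"xyz": [0,0,0],"rotation": [0,0,0],"grip": 255}
    - {"xyz": [0,0,-20],"rotation": [0,0,0],"grip": 255}
  squeeze: 25

```text
time: 15.1
ee_pos: [0.4712, 0.1055, 0.0094]
eef_rot: [0.769, 0.639, 0.001, -0.0]
ft_force: [0.4, -0.9, -2.0]
width: 0.0258
```

Call:
apply_moves:
  increments:
    - {"xyz": [0,0,-40],"rotation": [0,0,0],"grip": 255}
    - {"xyz": [0,0,-80],"rotation": [0,0,0],"grip": 255}
    - {"xyz": [0,0,-80],"rotation": [0,0,0],"grip": 255}

```text
time: 15.48
ee_pos: [0.4729, 0.1062, 0.092]
eef_rot: [0.769, 0.639, 0.004, 0.0]
ft_force: [-0.4, -0.1, -2.0]
width: 0.0259
```

```bash
python3 - <<'E'
from h import *
force(4); print(r.read_state()["width"])
d=cam("scene"); cv2.imwrite("pics/b1.png",cv2.resize(d["img"][145:235,235:325],None,fx=6,fy=6,interpolation=cv2.INTER_CUBIC))
print(plan([582,277,90],91.4))
E
```

```text
t 15.675 tcp [0.4702 0.1052 0.0882] F mean [ 0.19 -0.03 -2.12] sd [0.16 0.32 0.57]
0.026102938861197494
(array([189.4,  78.6,  -1.8]), array([ -0. ,  -0. , -11.9]))
```

View pics/b1.png

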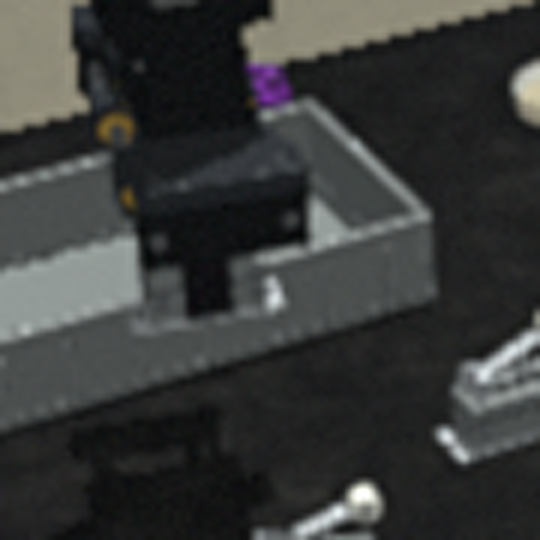

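Call:
apply_moves:
  increments:
    - {"xyz": [48,20,0],"rotation": [0,0,-3],"grip": 255}
    - {"xyz": [95,40,0],"rotation": [0,0,-6],"grip": 255}
    - {"xyz": [142,60,0],"rotation": [0,0,-9],"grip": 255}
    - {"xyz": [189,78.5,0],"rotation": [0,0,-12],"grip": 255}
    - {"xyz": [189,78.5,0],"rotation": [0,0,-12],"grip": 255}

```text
time: 16.35
ee_pos: [0.5813, 0.2805, 0.0856]
eef_rot: [0.696, 0.718, -0.001, -0.001]
ft_force: [-1.7, -1.1, -3.1]
width: 0.0258
```

Call:
apply_moves:
  increments:
    - {"xyz": [0,0,0],"rotation": [0,0,0],"grip": 255}
    - {"xyz": [0,0,30],"rotation": [0,0,0],"grip": 255}
    - {"xyz": [0,0,55],"rotation": [0,0,0],"grip": 255}
    - {"xyz": [0,0,70],"rotation": [0,0,0],"grip": 255}
    - {"xyz": [0,0,70],"rotation": [0,0,0],"grip": 255}

```text
time: 16.98
ee_pos: [0.5803, 0.2796, 0.0146]
eef_rot: [0.696, 0.718, -0.002, -0.001]
ft_force: [-0.3, -0.7, -2.0]
width: 0.0259
```

```bash
python3 - <<'E'
from h import *
force(4); print(r.read_state()["width"])
print(plan([582,277,-4],91.4))
d=cam("top"); cv2.imwrite("pics/b2.png",cv2.resize(d["img"][170:310,190:430],None,fx=3,fy=3,interpolation=cv2.INTER_CUBIC))
E
```

```text
t 17.175 tcp [0.5819 0.2808 0.0168] F mean [-0.02 -0.25 -1.31] sd [0.48 0.35 0.45]
0.02601532849788852
(array([-3.8,  0. , 20.8]), array([-0.1, -0.1,  0.4]))
```

View pics/b2.png

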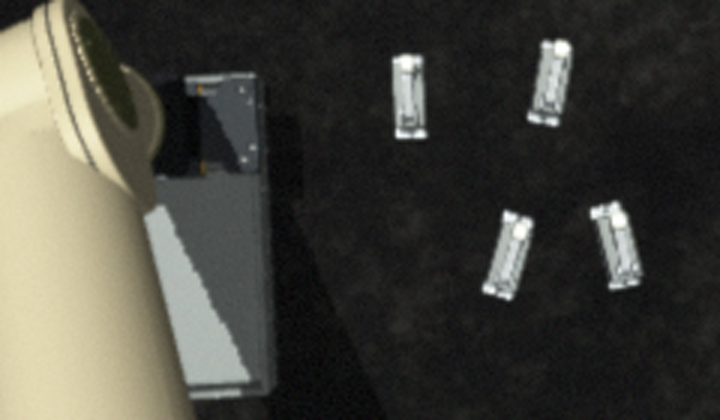

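Call:
apply_moves:
  increments:
    - {"xyz": [-4,0,10],"rotation": [0,0,0],"grip": 255}
    - {"xyz": [-4,0,20],"rotation": [0,0,0],"grip": 255}
    - {"xyz": [-4,0,20.5],"rotation": [0,0,0],"grip": 255}
    - {"xyz": [-4,0,20.5],"rotation": [0,0,0],"grip": 255}

```text
time: 17.73
ee_pos: [0.5816, 0.2768, -0.0043]
eef_rot: [0.696, 0.718, -0.0, -0.001]
ft_force: [-0.4, -0.3, -1.8]
width: 0.0257
```

Call:
apply_moves:
  increments:
    - {"xyz": [0,0,0],"rotation": [0,0,0],"grip": 125}
    - {"xyz": [0,0,0],"rotation": [0,0,0],"grip": 125}
    - {"xyz": [0,0,0],"rotation": [0,0,0],"grip": 125}
    - {"xyz": [0,0,-10],"rotation": [0,0,0],"grip": 125}
    - {"xyz": [0,0,-40],"rotation": [0,0,0],"grip": 125}

```text
time: 18.35
ee_pos: [0.5807, 0.2763, 0.0354]
eef_rot: [0.696, 0.718, -0.002, -0.001]
ft_force: [-0.5, 0.2, 0.0]
width: 0.0438
```

Call:
apply_moves:
  increments:
    - {"xyz": [0,0,-50],"rotation": [0,0,0],"grip": 255}
    - {"xyz": [0,0,-80],"rotation": [0,0,0],"grip": 255}

```text
time: 18.6
ee_pos: [0.582, 0.2766, 0.1189]
eef_rot: [0.696, 0.718, -0.0, -0.001]
ft_force: [0.1, 0.1, 0.3]
width: 0.0315
```

```bash
python3 - <<'E'
from h import *
force(2)
a=np.radians(-2.1); c=np.array([613.5,71.8]); u=np.array([np.cos(a),np.sin(a)])
print('press',c+26*u); print(plan([*(c+26*u),100],87.9)); print(plan([*(c+26*u),60],87.9))
E
```

```text
t 18.7 tcp [0.5833 0.2772 0.1204] F mean [1.17 0.58 1.75] sd [0.82 0.11 1.71]
press [639.48253824  70.84726357]
(array([-208.1,   49.7,   19.9]), array([ 0.1, -0.2,  3.9]))
(array([-208.2,   49.7,   59.9]), array([ 0.1, -0.2,  3.9]))
```

Call:
apply_moves:
  increments:
    - {"xyz": [-52,12,0],"rotation": [0,0,2],"grip": 255}
    - {"xyz": [-104,25,0],"rotation": [0,0,4],"grip": 255}
    - {"xyz": [-156,38,20],"rotation": [0,0,4],"grip": 255}
    - {"xyz": [-208,50,40],"rotation": [0,0,4],"grip": 255}
    - {"xyz": [-208,50,55],"rotation": [0,0,4],"grip": 255}

```text
time: 19.32
ee_pos: [0.6401, 0.0644, 0.0641]
eef_rot: [0.723, 0.69, 0.001, 0.001]
ft_force: [-0.4, 0.9, 0.5]
width: 0.0006
```

Call:
apply_moves:
  increments:
    - {"xyz": [0,0,0],"rotation": [0,0,0],"grip": 255}
    - {"xyz": [0,0,0],"rotation": [0,0,0],"grip": 255}
    - {"xyz": [0,0,0],"rotation": [0,0,0],"grip": 255}

```text
time: 19.7
ee_pos: [0.6404, 0.0657, 0.0649]
eef_rot: [0.723, 0.691, 0.001, 0.001]
ft_force: [-0.9, -0.8, 0.4]
width: 0.0005
```

```bash
python3 - <<'E'
from h import *
force(12); d=cam("top"); switches(d)
print(plan([639.5,70.9,60],87.9)); print(plan([639.5,70.9,38],87.9))
m=cv2.resize(d["img"][185:310,205:425],None,fx=3,fy=3,interpolation=cv2.INTER_CUBIC); cv2.imwrite("pics/c1.png",m)
E
```

```text
t 20.3 tcp [0.6401 0.0644 0.0641] F mean [-0.09  0.04  0.03] sd [0.63 0.4  0.54]
sw px [205.  66.] rect ctr [984.2 383.2] LxS 59 28 yaw -51.8 roller(local) 0.9 5.1 n 108 zmax 0.074
sw px [330.  99.] rect ctr [890.   52.9] LxS 60 25 yaw 266.8 roller(local) 1.0 -5.8 n 71 zmax 0.074
sw px [374. 196.] rect ctr [623.1 -52.8] LxS 59 26 yaw -12.5 roller(local) 20.9 0.2 n 29 zmax 0.065
sw px [395. 252.] rect ctr [ 476.6 -103.6] LxS 63 27 yaw 12.0 roller(local) 21.0 0.9 n 37 zmax 0.067
(array([ 6.5, -0.9,  4.1]), array([ 0.1,  0. , -0.6]))
(array([ 6.5, -1. , 26.1]), array([ 0.1,  0. , -0.6]))
```

View pics/c1.png

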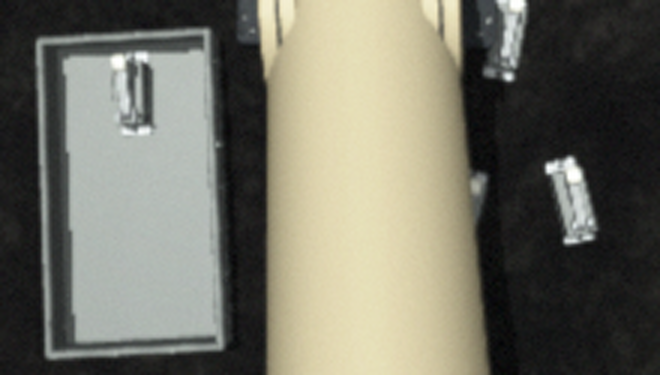

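Switch 1 stands upright in the bin at crop (132,92). Next I press the second switch.

Call:
apply_moves:
  increments:
    - {"xyz": [6.5,-1,4],"rotation": [0,0,0],"grip": 255}
    - {"xyz": [6.5,-1,12],"rotation": [0,0,0],"grip": 255}
    - {"xyz": [6.5,-1,20],"rotation": [0,0,0],"grip": 255}
    - {"xyz": [6.5,-1,26],"rotation": [0,0,0],"grip": 255}
    - {"xyz": [6.5,-1,26],"rotation": [0,0,0],"grip": 255}

```text
time: 20.98
ee_pos: [0.6397, 0.0707, 0.0379]
eef_rot: [0.723, 0.69, 0.001, 0.001]
ft_force: [1.7, -0.0, 2.6]
width: 0.0005
```

```bash
python3 - <<'E'
from h import *
force(10); print(plan([639.5,70.9,31],87.9))
E
```

```text
t 21.475 tcp [0.6395 0.0708 0.0382] F mean [ 0.7  -0.34  2.83] sd [0.51 0.47 0.35]
(array([ 0.1, -0. ,  7.2]), array([ 0.1,  0. , -0.6]))
```

Call:
apply_moves:
  increments:
    - {"xyz": [0,0,3],"rotation": [0,0,0],"grip": 255}
    - {"xyz": [0,0,6.5],"rotation": [0,0,0],"grip": 255}
    - {"xyz": [0,0,6.5],"rotation": [0,0,0],"grip": 255}
    - {"xyz": [0,0,6.5],"rotation": [0,0,0],"grip": 255}

```text
time: 21.98
ee_pos: [0.6394, 0.0709, 0.0316]
eef_rot: [0.723, 0.69, 0.0, 0.001]
ft_force: [2.0, 0.3, 2.6]
width: 0.0004
```

```bash
python3 - <<'E'
from h import *
force(10)
d=cam("scene"); cv2.imwrite("pics/c2.png",cv2.resize(d["img"][170:230,290:360],None,fx=10,fy=10,interpolation=cv2.INTER_CUBIC))
E
```

```text
t 22.475 tcp [0.6395 0.0709 0.0317] F mean [1.78 0.28 2.99] sd [0.44 0.49 0.41]
```

View pics/c2.png

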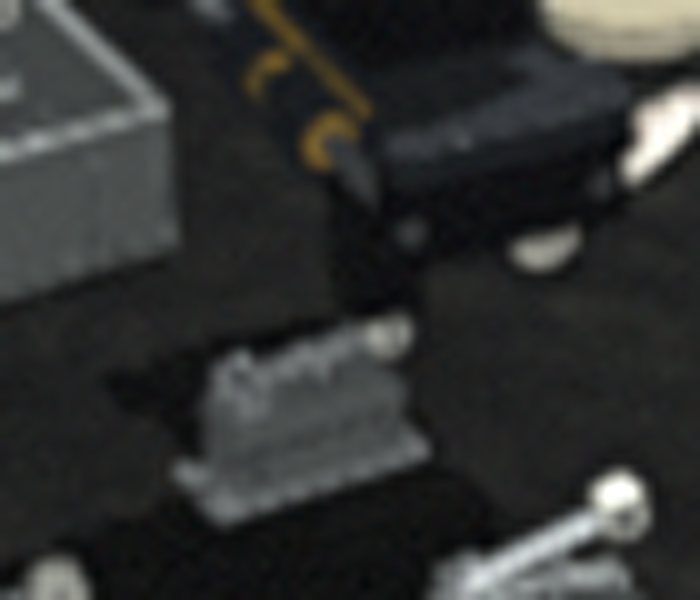

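Call:
apply_moves:
  increments:
    - {"xyz": [0,0,1.5],"rotation": [0,0,0],"grip": 255}
    - {"xyz": [0,0,3],"rotation": [0,0,0],"grip": 255}
    - {"xyz": [0,0,3],"rotation": [0,0,0],"grip": 255}
    - {"xyz": [0,0,3],"rotation": [0,0,0],"grip": 255}

```text
time: 23.02
ee_pos: [0.6396, 0.0708, 0.0287]
eef_rot: [0.723, 0.69, 0.001, 0.001]
ft_force: [2.8, 0.1, 3.9]
width: 0.0006
```

```bash
python3 - <<'E'
from h import *
force(10)
d=cam("scene"); cv2.imwrite("pics/c3.png",cv2.resize(d["img"][170:230,290:360],None,fx=10,fy=10,interpolation=cv2.INTER_CUBIC))
E
```

```text
t 23.525 tcp [0.6395 0.0708 0.0287] F mean [2.71 0.03 3.45] sd [0.35 0.51 0.55]
```

View pics/c3.png

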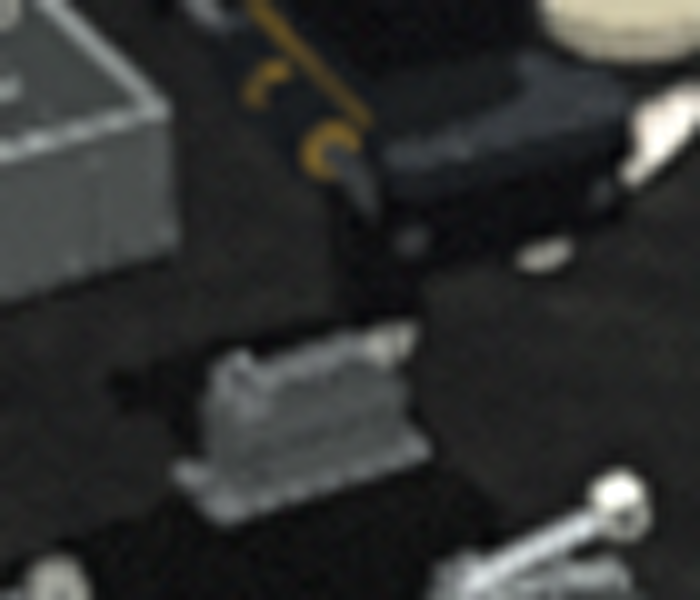

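Call:
apply_moves:
  increments:
    - {"xyz": [0,0,1],"rotation": [0,0,0],"grip": 255}
    - {"xyz": [0,0,2],"rotation": [0,0,0],"grip": 255}
    - {"xyz": [0,0,2],"rotation": [0,0,0],"grip": 255}

```text
time: 23.95
ee_pos: [0.6396, 0.0708, 0.0269]
eef_rot: [0.723, 0.69, 0.001, 0.001]
ft_force: [1.9, -0.7, 6.1]
width: 0.0004
```

```bash
python3 - <<'E'
from h import *
force(10)
E
```

```text
t 24.45 tcp [0.6396 0.0708 0.0269] F mean [ 1.76 -0.15  6.03] sd [0.37 0.4  0.44]
```

A jump to 6 N at TCP z 26.9 mm marks the hard stop, so my depth model holds: click at about 33, stop at about 27.4. Before the stop it pushed 2.8–3.5 N, so switch 2 is weak. Next I grasp it.

Call:
apply_moves:
  increments:
    - {"xyz": [0,0,-20],"rotation": [0,0,0],"grip": 255}
    - {"xyz": [0,0,-55],"rotation": [0,0,0],"grip": 255}
    - {"xyz": [0,-28,-55],"rotation": [0,0,0],"grip": 110}
    - {"xyz": [0,-28,-55],"rotation": [0,0,0],"grip": 110}
    - {"xyz": [0,-28,-55],"rotation": [0,0,0],"grip": 110}

```text
time: 25.08
ee_pos: [0.6115, 0.0722, 0.0821]
eef_rot: [0.723, 0.69, 0.0, 0.0]
ft_force: [0.2, 0.2, 0.6]
width: 0.0228
```

```bash
python3 - <<'E'
from h import *
force(2)
d=cam("scene"); cv2.imwrite("pics/c4.png",cv2.resize(d["img"][170:230,290:360],None,fx=10,fy=10,interpolation=cv2.INTER_CUBIC))
u=np.array([np.cos(np.radians(-2.1)),np.sin(np.radians(-2.1))]); print(plan([*(np.array([613.5,71.8])-2*u),-10],87.9))
E
```

```text
t 25.175 tcp [0.6117 0.072  0.0817] F mean [0.26 0.03 0.13] sd [0.53 0.03 0.41]
(array([-0.1, -0.3, 91.7]), array([ 0.1,  0. , -0.6]))
```

View pics/c4.png

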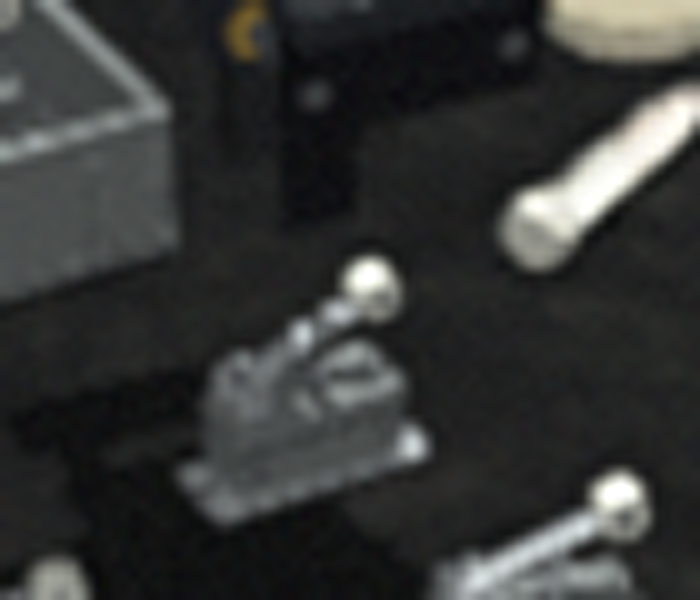

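The arm has sprung back, with the roller at crop (370,285). There is a clear dark gap under the arm, so the pin is down.

Call:
apply_moves:
  increments:
    - {"xyz": [0,0,0],"rotation": [0,0,0],"grip": 110}
    - {"xyz": [0,0,5],"rotation": [0,0,0],"grip": 110}
    - {"xyz": [0,0,35],"rotation": [0,0,0],"grip": 110}
    - {"xyz": [0,0,65],"rotation": [0,0,0],"grip": 110}
    - {"xyz": [0,0,85],"rotation": [0,0,0],"grip": 110}

```text
time: 25.85
ee_pos: [0.6112, 0.0718, -0.0051]
eef_rot: [0.723, 0.69, -0.0, 0.0]
ft_force: [0.0, 1.1, 0.7]
width: 0.0494
```

Call:
apply_moves:
  increments:
    - {"xyz": [0,0,7],"rotation": [0,0,0],"grip": 110}
    - {"xyz": [0,0,7],"rotation": [0,0,0],"grip": 255}
    - {"xyz": [0,0,7],"rotation": [0,0,0],"grip": 255}
    - {"xyz": [0,0,7],"rotation": [0,0,0],"grip": 255}
    - {"xyz": [0,0,7],"rotation": [0,0,0],"grip": 255}

```text
time: 26.48
ee_pos: [0.6117, 0.0718, -0.0112]
eef_rot: [0.724, 0.69, 0.0, 0.001]
ft_force: [-0.7, -0.7, 5.5]
width: 0.0257
```

Call:
apply_moves:
  increments:
    - {"xyz": [0,0,-30],"rotation": [0,0,0],"grip": 255}
    - {"xyz": [0,0,-70],"rotation": [0,0,0],"grip": 255}
    - {"xyz": [0,0,-100],"rotation": [0,0,0],"grip": 255}
    - {"xyz": [0,0,-100],"rotation": [0,0,0],"grip": 255}

```text
time: 26.98
ee_pos: [0.6131, 0.0721, 0.0911]
eef_rot: [0.724, 0.69, 0.002, 0.002]
ft_force: [-0.0, 0.6, -2.0]
width: 0.0262
```

```bash
python3 - <<'E'
from h import *
force(4); print(r.read_state()["width"])
d=cam("scene"); cv2.imwrite("pics/c5.png",cv2.resize(d["img"][150:240,270:380],None,fx=6,fy=6,interpolation=cv2.INTER_CUBIC))
print(plan([496,275,90],91.4))
E
```

```text
t 27.175 tcp [0.6106 0.0718 0.0871] F mean [ 0.07 -0.14 -2.34] sd [0.27 0.27 0.19]
0.025816911950685157
(array([ 197.6, -124.1,   -2.9]), array([-0.1,  0.1, -4.1]))
```

View pics/c5.png

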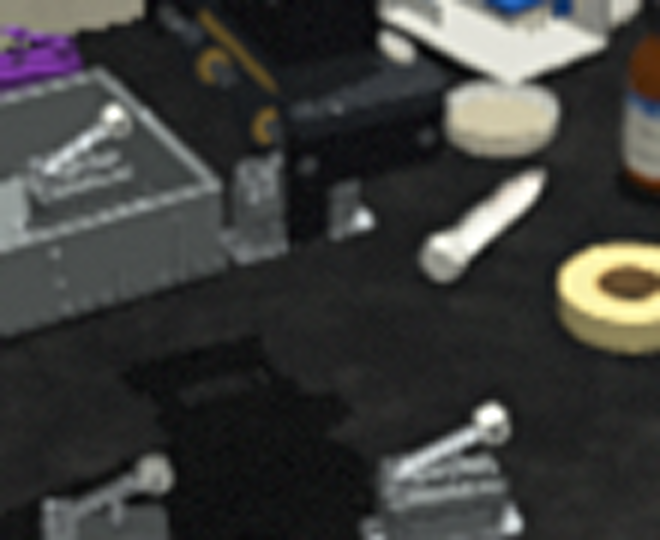

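Call:
apply_moves:
  increments:
    - {"xyz": [50,-31,-3],"rotation": [0,0,-2],"grip": 255}
    - {"xyz": [100,-62,-3],"rotation": [0,0,-4],"grip": 255}
    - {"xyz": [150,-93,-3],"rotation": [0,0,-4],"grip": 255}
    - {"xyz": [197,-124,-3],"rotation": [0,0,-4],"grip": 255}
    - {"xyz": [197,-124,-3],"rotation": [0,0,-4],"grip": 255}

```text
time: 27.85
ee_pos: [0.4924, 0.2794, 0.089]
eef_rot: [0.696, 0.718, -0.001, -0.001]
ft_force: [-0.2, -0.4, -2.5]
width: 0.0262
```

Call:
apply_moves:
  increments:
    - {"xyz": [0,0,0],"rotation": [0,0,0],"grip": 255}
    - {"xyz": [0,0,30],"rotation": [0,0,0],"grip": 255}
    - {"xyz": [0,0,55],"rotation": [0,0,0],"grip": 255}
    - {"xyz": [0,0,70],"rotation": [0,0,0],"grip": 255}
    - {"xyz": [0,0,70],"rotation": [0,0,0],"grip": 255}

```text
time: 28.48
ee_pos: [0.4919, 0.2782, 0.018]
eef_rot: [0.696, 0.718, -0.003, -0.001]
ft_force: [-1.0, 0.6, -2.1]
width: 0.0262
```

```bash
python3 - <<'E'
from h import *
force(4)
print(plan([496,275,-4.5],91.4))
E
```

```text
t 28.675 tcp [0.4929 0.2797 0.0201] F mean [ 0.04  0.27 -1.66] sd [0.32 0.42 0.71]
(array([-4.8,  3. , 24.5]), array([-0.1, -0. ,  0.4]))
```

Call:
apply_moves:
  increments:
    - {"xyz": [-5,3,12],"rotation": [0,0,0],"grip": 255}
    - {"xyz": [-5,3,22],"rotation": [0,0,0],"grip": 255}
    - {"xyz": [-5,3,25],"rotation": [0,0,0],"grip": 255}
    - {"xyz": [-5,3,25],"rotation": [0,0,0],"grip": 255}

```text
time: 29.18
ee_pos: [0.4958, 0.2747, -0.0053]
eef_rot: [0.696, 0.718, -0.001, -0.001]
ft_force: [0.4, -0.5, -2.6]
width: 0.0262
```

Call:
apply_moves:
  increments:
    - {"xyz": [0,0,0],"rotation": [0,0,0],"grip": 125}
    - {"xyz": [0,0,0],"rotation": [0,0,0],"grip": 125}
    - {"xyz": [0,0,0],"rotation": [0,0,0],"grip": 125}
    - {"xyz": [0,0,-10],"rotation": [0,0,0],"grip": 125}
    - {"xyz": [0,0,-40],"rotation": [0,0,0],"grip": 125}

```text
time: 29.8
ee_pos: [0.4951, 0.2741, 0.0346]
eef_rot: [0.696, 0.718, -0.002, -0.001]
ft_force: [0.4, 0.0, -0.5]
width: 0.044
```

Call:
apply_moves:
  increments:
    - {"xyz": [0,0,-40],"rotation": [0,0,0],"grip": 255}
    - {"xyz": [0,0,-65],"rotation": [0,0,0],"grip": 255}

```text
time: 30.05
ee_pos: [0.4962, 0.2745, 0.1024]
eef_rot: [0.696, 0.718, -0.001, -0.001]
ft_force: [-0.0, -0.5, -0.4]
width: 0.0319
```

```bash
python3 - <<'E'
from h import *
d=cam("top"); switches(d)
def pr(c,yaw):
    u=np.array([np.cos(np.radians(yaw)),np.sin(np.radians(yaw))]); c=np.array(c)+26*u; print(c,plan([*c,60],yaw+90))
pr([471.5,-9.6],-17.3)
m=cv2.resize(d["img"][170:310,200:500],None,fx=2.5,fy=2.5,interpolation=cv2.INTER_CUBIC); cv2.imwrite("pics/d1.png",m)
E
```

```text
sw px [205.  66.] rect ctr [984.  383.4] LxS 59 28 yaw -50.8 roller(local) 0.6 5.1 n 99 zmax 0.075
sw px [330.  99.] rect ctr [889.7  52.7] LxS 60 25 yaw 267.5 roller(local) 1.2 -5.2 n 66 zmax 0.074
sw px [373. 196.] rect ctr [623.9 -53. ] LxS 61 26 yaw -12.4 roller(local) 18.4 0.3 n 34 zmax 0.067
sw px [248. 216.] rect ctr [584.1 281.9] LxS 74 35 yaw 2.1 roller(local) 14.1 -3.7 n 50 zmax 0.072
sw px [395. 252.] rect ctr [ 478.6 -103.2] LxS 59 27 yaw 11.8 roller(local) 20.6 1.2 n 32 zmax 0.066
sw px [359. 255.] rect ctr [471.   -9.2] LxS 63 26 yaw -18.5 roller(local) 21.5 -0.0 n 34 zmax 0.067
[496.32378079 -17.33174673] (array([-292.5,  -10.1,   44.5]), array([-0. , -0.1, 19. ]))
```

View pics/d1.png

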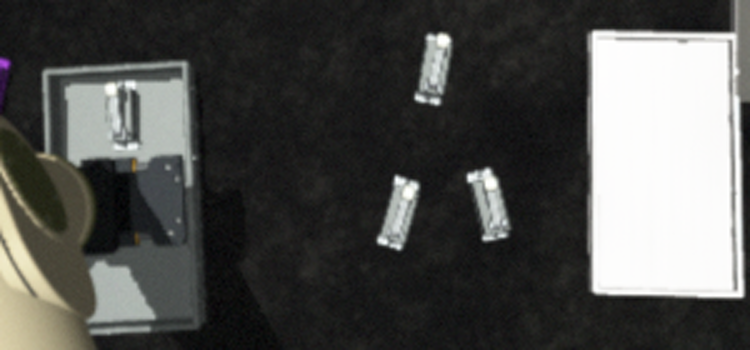

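Call:
apply_moves:
  increments:
    - {"xyz": [-58,-2,0],"rotation": [0,0,5],"grip": 255}
    - {"xyz": [-117,-4,5],"rotation": [0,0,10],"grip": 255}
    - {"xyz": [-175,-6,15],"rotation": [0,0,15],"grip": 255}
    - {"xyz": [-234,-8,25],"rotation": [0,0,19],"grip": 255}
    - {"xyz": [-292,-10,40],"rotation": [0,0,19],"grip": 255}

```text
time: 30.72
ee_pos: [0.4967, -0.0185, 0.0652]
eef_rot: [0.805, 0.593, 0.002, -0.001]
ft_force: [1.0, -0.2, -0.3]
width: 0.0004
```

Call:
apply_moves:
  increments:
    - {"xyz": [0,0,0],"rotation": [0,0,0],"grip": 255}
    - {"xyz": [0,0,0],"rotation": [0,0,0],"grip": 255}
    - {"xyz": [0,0,0],"rotation": [0,0,0],"grip": 255}

```text
time: 31.1
ee_pos: [0.4971, -0.0169, 0.0656]
eef_rot: [0.805, 0.594, 0.002, -0.001]
ft_force: [-0.5, 0.4, 0.2]
width: 0.0003
```

```bash
python3 - <<'E'
from h import *
force(8); print(plan([496.3,-17.3,38],72.6))
E
```

```text
t 31.5 tcp [ 0.4968 -0.0183  0.0652] F mean [ 0.07 -0.06 -0.17] sd [0.7  0.42 0.48]
(array([ 0.7, -0.8, 27.2]), array([ 0.1, -0.2,  0.1]))
```

Call:
apply_moves:
  increments:
    - {"xyz": [1,0,6],"rotation": [0,0,0],"grip": 255}
    - {"xyz": [1,0,13],"rotation": [0,0,0],"grip": 255}
    - {"xyz": [1,0,21],"rotation": [0,0,0],"grip": 255}
    - {"xyz": [1,0,27],"rotation": [0,0,0],"grip": 255}
    - {"xyz": [1,0,27],"rotation": [0,0,0],"grip": 255}

```text
time: 32.12
ee_pos: [0.4996, -0.0179, 0.0391]
eef_rot: [0.805, 0.593, 0.004, 0.001]
ft_force: [4.2, -2.5, 8.3]
width: 0.0005
```

```bash
python3 - <<'E'
from h import *
force(10)
E
```

```text
t 32.625 tcp [ 0.4995 -0.0178  0.0393] F mean [ 3.83 -2.1   8.45] sd [0.48 0.34 0.56]
```

Call:
apply_moves:
  increments:
    - {"xyz": [0,0,3],"rotation": [0,0,0],"grip": 255}
    - {"xyz": [0,0,6],"rotation": [0,0,0],"grip": 255}
    - {"xyz": [0,0,8.5],"rotation": [0,0,0],"grip": 255}
    - {"xyz": [0,0,8.5],"rotation": [0,0,0],"grip": 255}
    - {"xyz": [0,0,8.5],"rotation": [0,0,0],"grip": 255}

```text
time: 33.25
ee_pos: [0.5019, -0.0185, 0.0319]
eef_rot: [0.806, 0.592, 0.005, 0.002]
ft_force: [1.9, -2.4, 9.6]
width: 0.0004
```

```bash
python3 - <<'E'
from h import *
force(10)
d=cam("scene"); cv2.imwrite("pics/d2.png",cv2.resize(d["img"][190:260,260:340],None,fx=8,fy=8,interpolation=cv2.INTER_CUBIC))
E
```

```text
t 33.75 tcp [ 0.5019 -0.0185  0.0319] F mean [ 3.01 -2.62  9.99] sd [0.52 0.47 0.41]
```

View pics/d2.png

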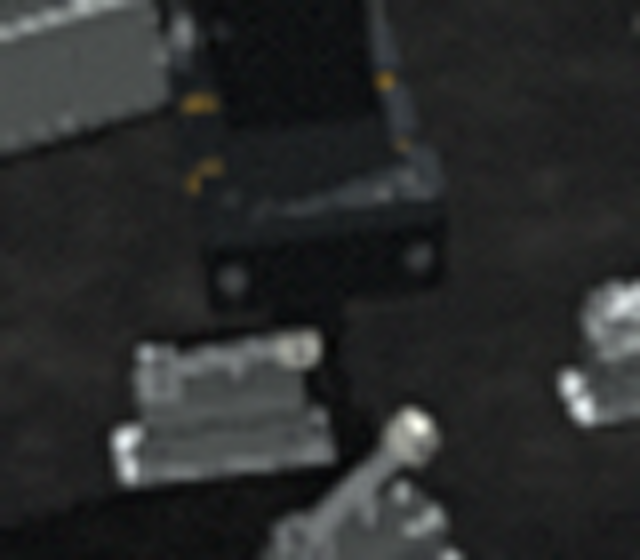

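Call:
apply_moves:
  increments:
    - {"xyz": [0,-4,2],"rotation": [0,0,0],"grip": 255}
    - {"xyz": [0,-5,3.5],"rotation": [0,0,0],"grip": 255}
    - {"xyz": [0,-5,3.5],"rotation": [0,0,0],"grip": 255}
    - {"xyz": [0,-5,3.5],"rotation": [0,0,0],"grip": 255}

```text
time: 34.3
ee_pos: [0.5008, -0.0177, 0.0301]
eef_rot: [0.806, 0.592, 0.008, 0.004]
ft_force: [6.0, -2.5, 11.0]
width: 0.0004
```

```bash
python3 - <<'E'
from h import *
force(10); print(plan([496.3,-17.3,29],72.6))
E
```

```text
t 34.8 tcp [ 0.5008 -0.0177  0.0301] F mean [ 5.65 -2.49 10.79] sd [0.25 0.33 0.44]
(array([-1. , -4.4,  1. ]), array([ 1. , -0.4,  0. ]))
```

Call:
apply_moves:
  increments:
    - {"xyz": [0,-3,1.5],"rotation": [0,0,0],"grip": 255}
    - {"xyz": [0,-4,3],"rotation": [1,0,0],"grip": 255}
    - {"xyz": [0,-4,3],"rotation": [1,0,0],"grip": 255}
    - {"xyz": [0,-4,3],"rotation": [1,0,0],"grip": 255}

```text
time: 35.3
ee_pos: [0.5006, -0.0173, 0.0287]
eef_rot: [0.806, 0.592, 0.006, -0.0]
ft_force: [6.4, -3.4, 10.5]
width: 0.0004
```

```bash
python3 - <<'E'
from h import *
force(10); print(plan([496.3,-17.3,29],72.6))
d=cam("scene"); cv2.imwrite("pics/d3.png",cv2.resize(d["img"][190:260,260:340],None,fx=8,fy=8,interpolation=cv2.INTER_CUBIC))
E
```

```text
t 35.8 tcp [ 0.5006 -0.0173  0.0287] F mean [ 6.12 -2.68 10.94] sd [0.36 0.34 0.64]
(array([-1.3, -4.1, -0.3]), array([ 0.4, -0.5, -0. ]))
```

View pics/d3.png

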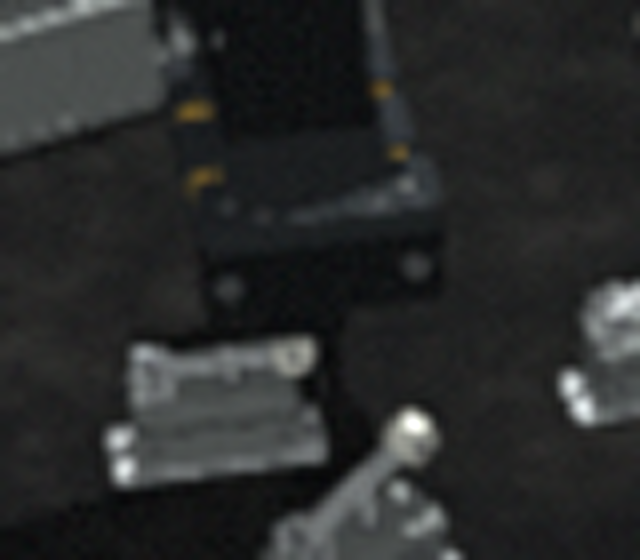

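Switch 3 pushed back 8.5–10.9 N, so it is stiff. Its arm is about horizontal, past the click, and the switch slid roughly 2–3 mm. I lift, open and check.

Call:
apply_moves:
  increments:
    - {"xyz": [0,0,-20],"rotation": [0,0,0],"grip": 255}
    - {"xyz": [0,0,-55],"rotation": [0,0,0],"grip": 255}
    - {"xyz": [0,-30,-55],"rotation": [0,0,0],"grip": 110}
    - {"xyz": [0,-30,-55],"rotation": [0,0,0],"grip": 110}
    - {"xyz": [0,-30,-55],"rotation": [0,0,0],"grip": 110}

```text
time: 36.48
ee_pos: [0.4717, -0.0087, 0.0833]
eef_rot: [0.806, 0.592, 0.006, -0.0]
ft_force: [0.2, 0.0, 0.1]
width: 0.0229
```

```bash
python3 - <<'E'
from h import *
force(3)
d=cam("scene"); cv2.imwrite("pics/d4.png",cv2.resize(d["img"][190:260,260:340],None,fx=8,fy=8,interpolation=cv2.INTER_CUBIC))
# predicted foot corners for candidate poses
for sh in (0,-3,-6):
    a=np.radians(-17.4);u=np.array([np.cos(a),np.sin(a)]);n=np.array([-u[1],u[0]]); c=np.array([471.3,-9.5])+(-1.8+sh)*u
    P=np.array([[*(c+u*sx-n*13),4] for sx in(-36,36)]+[[*(c+24*u),56]])/1000; print(sh,((proj(d,P)-[260,190])*8).round(0).tolist())
print(plan([467.5,-8.3,-9.5],72.6))
E
```

```text
t 36.625 tcp [ 0.4718 -0.009   0.0832] F mean [-0.65 -0.53 -0.11] sd [0.32 0.18 0.5 ]
0 [[111.0, 464.0], [321.0, 437.0], [273.0, 297.0]]
-3 [[102.0, 465.0], [312.0, 438.0], [264.0, 298.0]]
-6 [[93.0, 466.0], [303.0, 439.0], [256.0, 299.0]]
(array([-1.4, -4.8, 92.7]), array([ 0.3, -0.5, -0. ]))
```

View pics/d4.png

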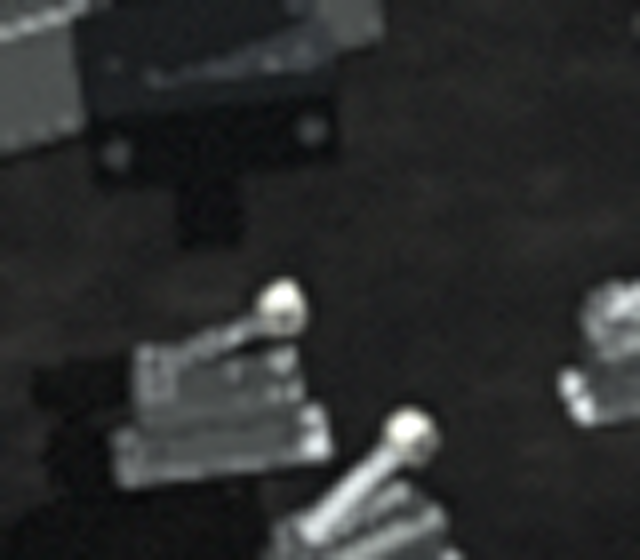

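Call:
apply_moves:
  increments:
    - {"xyz": [-1,-2,0],"rotation": [0,0,0],"grip": 110}
    - {"xyz": [-1,-2,5],"rotation": [0,0,0],"grip": 110}
    - {"xyz": [-1,-2,35],"rotation": [0,0,0],"grip": 110}
    - {"xyz": [-1,-2,65],"rotation": [0,0,0],"grip": 110}
    - {"xyz": [-1,-2,88],"rotation": [0,0,0],"grip": 110}

```text
time: 37.3
ee_pos: [0.4698, -0.0088, -0.0061]
eef_rot: [0.806, 0.592, 0.005, -0.0]
ft_force: [0.1, 0.9, 0.2]
width: 0.0494
```

Call:
apply_moves:
  increments:
    - {"xyz": [0,0,4],"rotation": [0,0,0],"grip": 110}
    - {"xyz": [0,0,4],"rotation": [0,0,0],"grip": 255}
    - {"xyz": [0,0,4],"rotation": [0,0,0],"grip": 255}
    - {"xyz": [0,0,4],"rotation": [0,0,0],"grip": 255}
    - {"xyz": [0,0,4],"rotation": [0,0,0],"grip": 255}

```text
time: 37.92
ee_pos: [0.4703, -0.0089, -0.0095]
eef_rot: [0.806, 0.592, 0.005, -0.0]
ft_force: [-1.6, -0.9, 7.1]
width: 0.0258
```

Call:
apply_moves:
  increments:
    - {"xyz": [0,0,-30],"rotation": [0,0,0],"grip": 255}
    - {"xyz": [0,0,-70],"rotation": [0,0,0],"grip": 255}
    - {"xyz": [0,0,-105],"rotation": [0,0,0],"grip": 255}
    - {"xyz": [0,0,-105],"rotation": [0,0,0],"grip": 255}

```text
time: 38.42
ee_pos: [0.4711, -0.0092, 0.0978]
eef_rot: [0.806, 0.592, 0.008, 0.001]
ft_force: [0.1, 0.0, -3.0]
width: 0.0262
```

```bash
python3 - <<'E'
from h import *
force(4); print(r.read_state()["width"])
print(plan([450,-270,95],87))
d=cam("top"); P=cloud(d)*1000; cv2.imwrite("pics/d5.png",cv2.resize(d["img"][170:310,200:500],None,fx=2.5,fy=2.5,interpolation=cv2.INTER_CUBIC))
k=(P[...,2]>90)&(P[...,1]<-330)&(P[...,0]<800)&(P[...,1]>-500); print('device near pts', P[k].min(0),np.percentile(P[k],95,axis=0))
d=cam("scene"); cv2.imwrite("pics/d6.png",d["img"][150:360,200:480])
E
```

```text
t 38.625 tcp [ 0.4685 -0.0096  0.0943] F mean [ 0.03 -0.02 -2.32] sd [0.44 0.15 0.39]
0.025759235780620827
(array([-254. ,   60.4,   -2.4]), array([  0.3,  -0.4, -14.4]))
device near pts [ 574.63271299 -499.9689007    90.00694601] [ 787.15260374 -368.14767352  151.24197621]
```

View pics/d5.png

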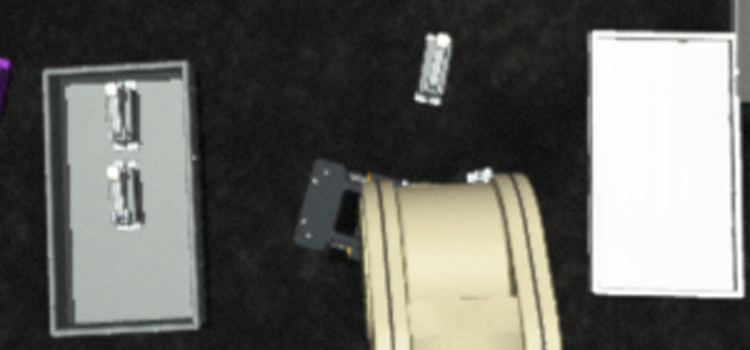

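View pics/d6.png

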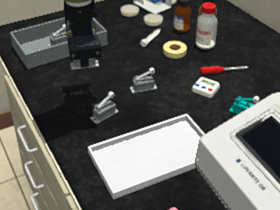

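Both bin switches stand at crops (122,115) and (125,195). The analyser begins at about x 575, y −368. Next I carry the stiff switch to tray slot (535,−265).

```bash
python3 - <<'E'
from h import *
print(plan([535,-265,95],87))
E
```

```text
(array([-223.7,  139.9,   -1.7]), array([  0.3,  -0.4, -14.4]))
```

Call:
apply_moves:
  increments:
    - {"xyz": [-50,31,-2],"rotation": [0,0,-5],"grip": 255}
    - {"xyz": [-100,62,-2],"rotation": [0,0,-10],"grip": 255}
    - {"xyz": [-150,94,-2],"rotation": [0,0,-14.4],"grip": 255}
    - {"xyz": [-200,125,-2],"rotation": [0,0,-14.4],"grip": 255}
    - {"xyz": [-224,140,-2],"rotation": [0,0,-14.4],"grip": 255}

```text
time: 39.35
ee_pos: [0.5343, -0.269, 0.0943]
eef_rot: [0.727, 0.687, 0.003, 0.0]
ft_force: [-0.1, 0.1, -1.8]
width: 0.0256
```

Call:
apply_moves:
  increments:
    - {"xyz": [0,0,0],"rotation": [0,0,0],"grip": 255}
    - {"xyz": [0,0,30],"rotation": [0,0,0],"grip": 255}
    - {"xyz": [0,0,60],"rotation": [0,0,0],"grip": 255}
    - {"xyz": [0,0,80],"rotation": [0,0,0],"grip": 255}
    - {"xyz": [0,0,80],"rotation": [0,0,0],"grip": 255}

```text
time: 39.98
ee_pos: [0.5337, -0.2675, 0.0128]
eef_rot: [0.726, 0.687, 0.003, -0.001]
ft_force: [0.2, 1.0, -1.4]
width: 0.0255
```

```bash
python3 - <<'E'
from h import *
force(4)
print(plan([535,-265,-3.7],87))
d=cam("scene"); cv2.imwrite("pics/d7.png",cv2.resize(d["img"][210:360,250:450],None,fx=3.5,fy=3.5,interpolation=cv2.INTER_CUBIC))
E
```

```text
t 40.175 tcp [ 0.5354 -0.2689  0.0155] F mean [-0.07 -0.14 -1.68] sd [0.31 0.63 0.51]
(array([ 3.8, -0.8, 19.2]), array([ 0.4, -0.2, -0.2]))
```

View pics/d7.png

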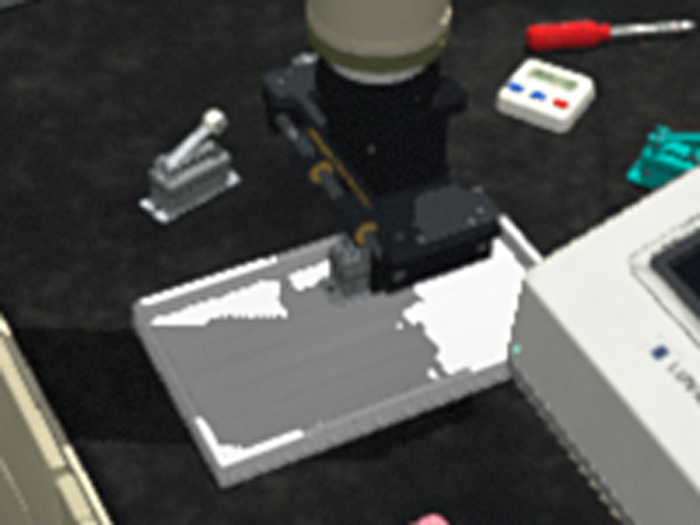

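Call:
apply_moves:
  increments:
    - {"xyz": [2,0,10],"rotation": [0,0,0],"grip": 255}
    - {"xyz": [2,0,17],"rotation": [0,0,0],"grip": 255}
    - {"xyz": [2,0,19],"rotation": [0,0,0],"grip": 255}
    - {"xyz": [2,0,19],"rotation": [0,0,0],"grip": 255}

```text
time: 40.72
ee_pos: [0.5355, -0.267, -0.0037]
eef_rot: [0.727, 0.687, 0.004, 0.001]
ft_force: [-0.9, 0.0, -2.5]
width: 0.0259
```

Call:
apply_moves:
  increments:
    - {"xyz": [0,0,0],"rotation": [0,0,0],"grip": 125}
    - {"xyz": [0,0,0],"rotation": [0,0,0],"grip": 125}
    - {"xyz": [0,0,0],"rotation": [0,0,0],"grip": 125}
    - {"xyz": [0,0,-10],"rotation": [0,0,0],"grip": 125}
    - {"xyz": [0,0,-40],"rotation": [0,0,0],"grip": 125}

```text
time: 41.35
ee_pos: [0.5344, -0.2667, 0.0361]
eef_rot: [0.727, 0.687, 0.003, -0.0]
ft_force: [-0.5, 0.7, 0.3]
width: 0.0441
```

Call:
apply_moves:
  increments:
    - {"xyz": [0,0,-40],"rotation": [0,0,0],"grip": 255}
    - {"xyz": [0,0,-75],"rotation": [0,0,0],"grip": 255}

```text
time: 41.6
ee_pos: [0.5342, -0.2673, 0.1133]
eef_rot: [0.727, 0.687, 0.003, 0.0]
ft_force: [0.7, 1.4, -0.1]
width: 0.0316
```

```bash
python3 - <<'E'
from h import *
force(2)
d=cam("top"); switches(d)
def pr(c,yaw):
    u=np.array([np.cos(np.radians(yaw)),np.sin(np.radians(yaw))]); c=np.array(c)+26*u; print(c,plan([*c,60],yaw+90))
pr([478.6,-103.1],11.7)
cv2.imwrite("pics/e1.png",cv2.resize(d["img"][170:310,200:500],None,fx=2.5,fy=2.5,interpolation=cv2.INTER_CUBIC))
E
```

```text
t 41.7 tcp [ 0.5361 -0.2684  0.1159] F mean [ 1.16 -1.8   1.83] sd [1.74 0.4  2.1 ]
sw px [205.  66.] rect ctr [984.  383.1] LxS 59 27 yaw -51.7 roller(local) 0.7 5.3 n 101 zmax 0.075
sw px [330.  99.] rect ctr [889.9  53.2] LxS 60 25 yaw 265.9 roller(local) 2.2 -5.3 n 72 zmax 0.075
sw px [373. 196.] rect ctr [623.3 -52.7] LxS 59 26 yaw -12.1 roller(local) 19.7 0.3 n 33 zmax 0.066
sw px [395. 252.] rect ctr [ 478.5 -102.8] LxS 59 26 yaw 12.3 roller(local) 20.7 0.4 n 32 zmax 0.067
[504.05979308 -97.82753032] (array([167.6, -41.2,  54. ]), array([  0.5,  -0.2, -14.9]))
```

View pics/e1.png

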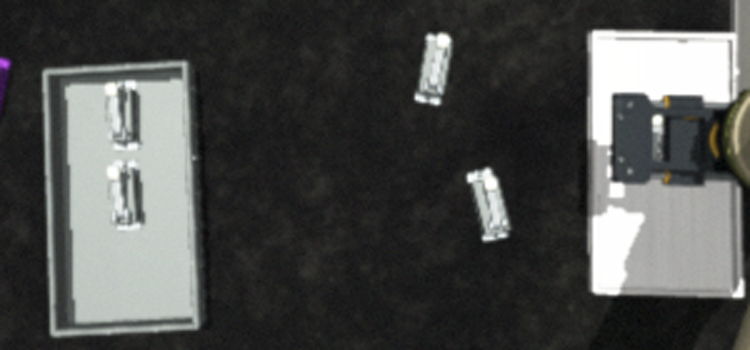

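Call:
apply_moves:
  increments:
    - {"xyz": [45,-11,0],"rotation": [0,0,-5],"grip": 255}
    - {"xyz": [90,-22,10],"rotation": [0,0,-10],"grip": 255}
    - {"xyz": [135,-33,25],"rotation": [0.5,0,-15],"grip": 255}
    - {"xyz": [167.5,-41,40],"rotation": [0.5,0,-15],"grip": 255}
    - {"xyz": [167.5,-41,50],"rotation": [0.5,0,-15],"grip": 255}

```text
time: 42.38
ee_pos: [0.5034, -0.095, 0.0628]
eef_rot: [0.629, 0.777, 0.001, -0.002]
ft_force: [0.1, -0.6, 1.0]
width: 0.0006
```

Call:
apply_moves:
  increments:
    - {"xyz": [0,0,0],"rotation": [0,0,0],"grip": 255}
    - {"xyz": [0,0,0],"rotation": [0,0,0],"grip": 255}
    - {"xyz": [0,0,0],"rotation": [0,0,0],"grip": 255}

```text
time: 42.75
ee_pos: [0.5037, -0.096, 0.0632]
eef_rot: [0.63, 0.777, 0.001, -0.002]
ft_force: [-0.1, -0.2, 0.6]
width: 0.0004
```

```bash
python3 - <<'E'
from h import *
force(8); print(plan([504,-97.6,38],102))
E
```

```text
t 43.15 tcp [ 0.5034 -0.095   0.0629] F mean [-0.12  0.22 -0.24] sd [0.42 0.45 0.43]
(array([-2.7,  0.1, 24.9]), array([-0.1, -0.3,  0. ]))
```

Call:
apply_moves:
  increments:
    - {"xyz": [-2.5,0,5],"rotation": [0,0,0],"grip": 255}
    - {"xyz": [-2.5,0,12],"rotation": [0,0,0],"grip": 255}
    - {"xyz": [-2.5,0,19],"rotation": [0,0,0],"grip": 255}
    - {"xyz": [-2.5,0,25],"rotation": [0,0,0],"grip": 255}
    - {"xyz": [-2.5,0,25],"rotation": [0,0,0],"grip": 255}

```text
time: 43.78
ee_pos: [0.5041, -0.0973, 0.0377]
eef_rot: [0.629, 0.777, 0.001, -0.002]
ft_force: [0.4, 0.7, 2.0]
width: 0.0008
```

```bash
python3 - <<'E'
from h import *
force(10)
E
```

```text
t 44.275 tcp [ 0.504  -0.0974  0.038 ] F mean [1.27 0.86 2.74] sd [0.43 0.71 0.27]
```

Call:
apply_moves:
  increments:
    - {"xyz": [0,0,3],"rotation": [0,0,0],"grip": 255}
    - {"xyz": [0,-1,6],"rotation": [0,0,0],"grip": 255}
    - {"xyz": [0,-1,8.5],"rotation": [0,0,0],"grip": 255}
    - {"xyz": [0,-1,8.5],"rotation": [0,0,0],"grip": 255}
    - {"xyz": [0,-1,8.5],"rotation": [0,0,0],"grip": 255}

```text
time: 44.9
ee_pos: [0.5028, -0.0976, 0.0294]
eef_rot: [0.629, 0.777, 0.001, -0.002]
ft_force: [2.3, 1.1, 3.1]
width: 0.0006
```

```bash
python3 - <<'E'
from h import *
force(10); print(plan([504,-97.6,28.7],102))
d=cam("scene"); cv2.imwrite("pics/e2.png",cv2.resize(d["img"][210:280,270:350],None,fx=8,fy=8,interpolation=cv2.INTER_CUBIC))
E
```

```text
t 45.4 tcp [ 0.5028 -0.0976  0.0294] F mean [ 1.29 -0.03  3.39] sd [0.39 0.63 0.48]
(array([-0.3,  1.1,  0.7]), array([-0.1, -0.3,  0. ]))
```

View pics/e2.png

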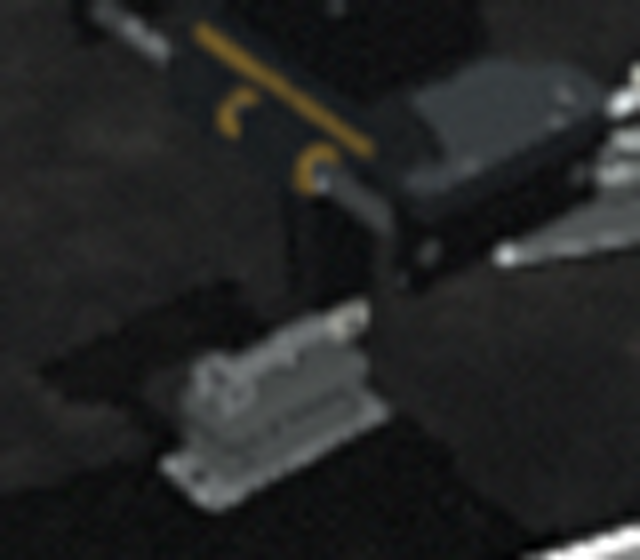

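Switch 4 pushed back 2.7–3.4 N, so it is weak. One more millimetre, then I lift and open.

Call:
apply_moves:
  increments:
    - {"xyz": [0,0,1],"rotation": [0,0,0],"grip": 255}
    - {"xyz": [0,0,1],"rotation": [0,0,0],"grip": 255}
    - {"xyz": [0,0,-30],"rotation": [0,0,0],"grip": 255}
    - {"xyz": [0,0,-55],"rotation": [0,0,0],"grip": 255}
    - {"xyz": [0,-27,-55],"rotation": [0,0,0],"grip": 110}

```text
time: 46.08
ee_pos: [0.4777, -0.1033, 0.0857]
eef_rot: [0.629, 0.778, 0.001, -0.001]
ft_force: [-0.5, 0.3, 0.1]
width: 0.0052
```

Call:
apply_moves:
  increments:
    - {"xyz": [0,0,0],"rotation": [0,0,0],"grip": 110}
    - {"xyz": [0,0,0],"rotation": [0,0,0],"grip": 110}
    - {"xyz": [0,0,0],"rotation": [0,0,0],"grip": 110}

```text
time: 46.45
ee_pos: [0.4778, -0.1031, 0.0854]
eef_rot: [0.629, 0.778, 0.001, -0.001]
ft_force: [0.0, -0.0, 0.3]
width: 0.0327
```

```bash
python3 - <<'E'
from h import *
force(2)
d=cam("scene"); cv2.imwrite("pics/e3.png",cv2.resize(d["img"][210:280,270:350],None,fx=8,fy=8,interpolation=cv2.INTER_CUBIC))
a=np.radians(12);u=np.array([np.cos(a),np.sin(a)]); print(plan([*(np.array([478.5,-102.9])-1.8*u),-9.5],102))
E
```

```text
t 46.55 tcp [ 0.4778 -0.1032  0.0854] F mean [0.34 0.12 0.28] sd [0.03 0.44 0.09]
(array([-0.1, -1. , 94.9]), array([-0. , -0.2,  0.1]))
```

View pics/e3.png

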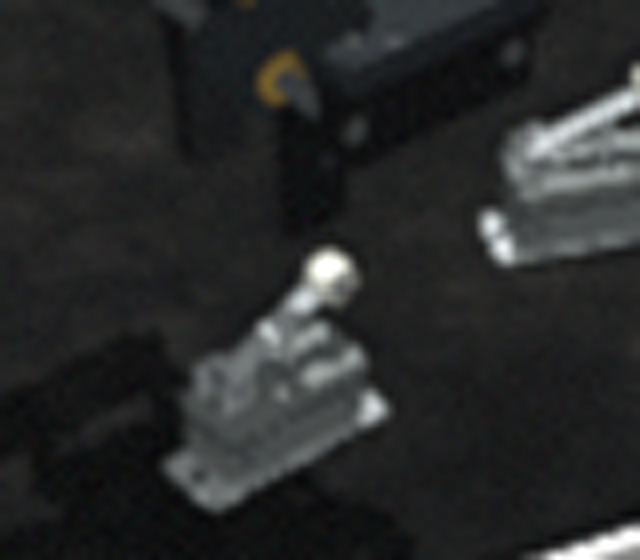

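Call:
apply_moves:
  increments:
    - {"xyz": [0,-1,0],"rotation": [0,0,0],"grip": 110}
    - {"xyz": [0,-1,5],"rotation": [0,0,0],"grip": 110}
    - {"xyz": [0,-1,35],"rotation": [0,0,0],"grip": 110}
    - {"xyz": [0,-1,65],"rotation": [0,0,0],"grip": 110}
    - {"xyz": [0,-1,90],"rotation": [0,0,0],"grip": 110}

```text
time: 47.22
ee_pos: [0.4763, -0.1031, -0.0059]
eef_rot: [0.629, 0.778, 0.001, -0.002]
ft_force: [0.1, 0.5, 0.1]
width: 0.0498
```

Call:
apply_moves:
  increments:
    - {"xyz": [0,0,4],"rotation": [0,0,0],"grip": 110}
    - {"xyz": [0,0,4],"rotation": [0,0,0],"grip": 255}
    - {"xyz": [0,0,4],"rotation": [0,0,0],"grip": 255}
    - {"xyz": [0,0,4],"rotation": [0,0,0],"grip": 255}
    - {"xyz": [0,0,4],"rotation": [0,0,0],"grip": 255}

```text
time: 47.85
ee_pos: [0.4771, -0.1033, -0.0091]
eef_rot: [0.629, 0.778, 0.001, -0.001]
ft_force: [-1.3, -0.4, 6.5]
width: 0.026
```

Call:
apply_moves:
  increments:
    - {"xyz": [0,0,-30],"rotation": [0,0,0],"grip": 255}
    - {"xyz": [0,0,-70],"rotation": [0,0,0],"grip": 255}
    - {"xyz": [0,0,-110],"rotation": [0,0,0],"grip": 255}
    - {"xyz": [0,0,-115],"rotation": [0,0,0],"grip": 255}

```text
time: 48.35
ee_pos: [0.4785, -0.1036, 0.1082]
eef_rot: [0.629, 0.778, 0.003, 0.0]
ft_force: [-0.3, 0.2, -3.1]
width: 0.0257
```

```bash
python3 - <<'E'
from h import *
force(4); print(r.read_state()["width"])
d=cam("scene"); cv2.imwrite("pics/e4.png",cv2.resize(d["img"][140:280,200:400],None,fx=3.5,fy=3.5,interpolation=cv2.INTER_CUBIC))
print(plan([412,273,105],91.4))
E
```

```text
t 48.55 tcp [ 0.4761 -0.1034  0.1046] F mean [-0.16  0.36 -2.16] sd [0.14 0.17 0.33]
0.025956332062294397
(array([381.5,  16.2,   0.8]), array([-0.1, -0.2, 10.7]))
```

View pics/e4.png

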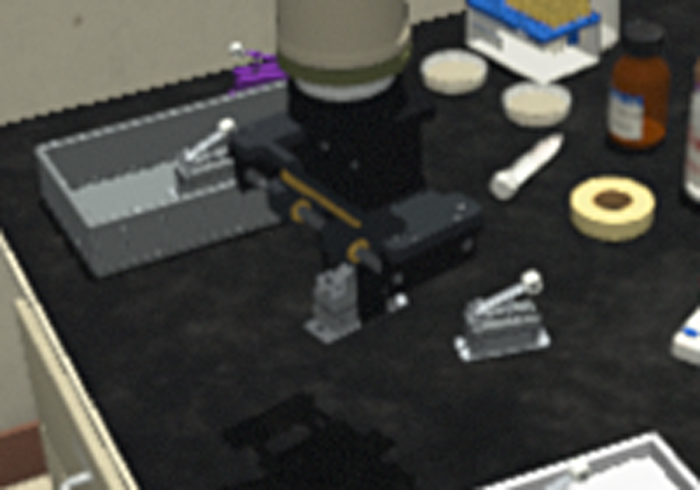

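Call:
apply_moves:
  increments:
    - {"xyz": [55,2,0],"rotation": [0,0,3],"grip": 255}
    - {"xyz": [110,5,0],"rotation": [0,0,6],"grip": 255}
    - {"xyz": [165,7,0],"rotation": [0,0,10.7],"grip": 255}
    - {"xyz": [220,9,0],"rotation": [0,0,10.7],"grip": 255}
    - {"xyz": [275,12,0],"rotation": [0,0,10.7],"grip": 255}

```text
time: 49.22
ee_pos: [0.4291, 0.1693, 0.1044]
eef_rot: [0.699, 0.716, -0.001, -0.002]
ft_force: [0.7, -0.0, -1.4]
width: 0.0258
```

```bash
python3 - <<'E'
from h import *
force(2); print(plan([411,273,95],91.4))
E
```

```text
t 49.325 tcp [0.4281 0.1736 0.1043] F mean [-1.19  4.1  -1.5 ] sd [1.68 4.87 0.51]
(array([ 99.9, -13.8,   9.7]), array([-0.2, -0.2,  0.4]))
```

Call:
apply_moves:
  increments:
    - {"xyz": [50,-9,5],"rotation": [0,0,0],"grip": 255}
    - {"xyz": [97,-15,10],"rotation": [0,0,0],"grip": 255}
    - {"xyz": [97,-15,10],"rotation": [0,0,0],"grip": 255}
    - {"xyz": [97,-15,40],"rotation": [0,0,0],"grip": 255}
    - {"xyz": [97,-15,65],"rotation": [0,0,0],"grip": 255}

```text
time: 49.95
ee_pos: [0.4095, 0.2686, 0.038]
eef_rot: [0.696, 0.718, -0.001, -0.003]
ft_force: [1.3, 0.2, -1.9]
width: 0.0261
```

```bash
python3 - <<'E'
from h import *
force(6); print(plan([411,273,-3.2],91.4))
d=cam("top"); cv2.imwrite("pics/e5.png",cv2.resize(d["img"][180:320,190:420],None,fx=3,fy=3,interpolation=cv2.INTER_CUBIC))
E
```

```text
t 50.25 tcp [0.4104 0.2702 0.0406] F mean [-0.94 -0.22 -2.34] sd [1.2  0.69 1.47]
(array([ 2.6,  0.9, 43.8]), array([-0.2, -0.2,  0.4]))
```

View pics/e5.png

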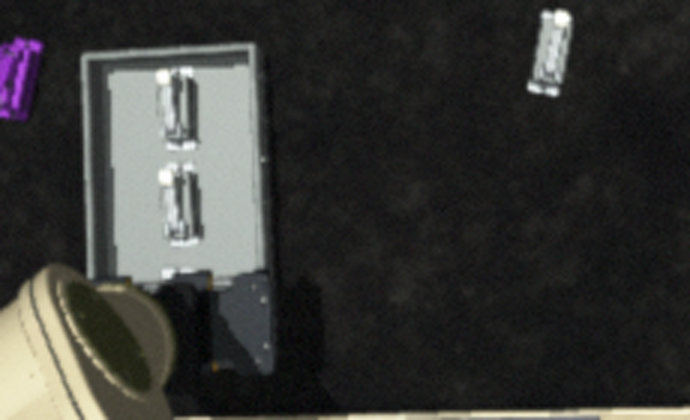

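Call:
apply_moves:
  increments:
    - {"xyz": [2.5,0,20],"rotation": [0,0,0],"grip": 255}
    - {"xyz": [2.5,0,35],"rotation": [0,0,0],"grip": 255}
    - {"xyz": [2.5,0,43.5],"rotation": [0,0,0],"grip": 255}
    - {"xyz": [2.5,0,43.5],"rotation": [0,0,0],"grip": 255}
    - {"xyz": [2.5,0,43.5],"rotation": [0,0,0],"grip": 255}

```text
time: 50.92
ee_pos: [0.4104, 0.2731, -0.0024]
eef_rot: [0.696, 0.718, 0.001, -0.003]
ft_force: [-0.9, 0.2, -1.8]
width: 0.026
```

Call:
apply_moves:
  increments:
    - {"xyz": [0,0,0],"rotation": [0,0,0],"grip": 125}
    - {"xyz": [0,0,0],"rotation": [0,0,0],"grip": 125}
    - {"xyz": [0,0,0],"rotation": [0,0,0],"grip": 125}
    - {"xyz": [0,0,-10],"rotation": [0,0,0],"grip": 125}
    - {"xyz": [0,0,-40],"rotation": [0,0,0],"grip": 125}

```text
time: 51.55
ee_pos: [0.4097, 0.2723, 0.0375]
eef_rot: [0.696, 0.718, -0.001, -0.003]
ft_force: [0.3, 0.7, 0.2]
width: 0.0444
```

Call:
apply_moves:
  increments:
    - {"xyz": [0,0,-40],"rotation": [0,0,0],"grip": 255}
    - {"xyz": [0,0,-75],"rotation": [0,0,0],"grip": 255}

```text
time: 51.8
ee_pos: [0.4102, 0.272, 0.1146]
eef_rot: [0.696, 0.718, -0.0, -0.003]
ft_force: [-0.3, -0.2, -0.2]
width: 0.0316
```

```bash
python3 - <<'E'
from h import *
force(2)
d=cam("top"); o=switches(d)
yaw=-12.2; u=np.array([np.cos(np.radians(yaw)),np.sin(np.radians(yaw))]); c=np.array([623.3,-52.8])+25*u; print(c,plan([*c,65],yaw+90))
E
```

```text
t 51.9 tcp [0.4121 0.2735 0.1169] F mean [0.66 1.12 2.18] sd [1.04 0.48 2.2 ]
sw px [205.  66.] rect ctr [984.1 383.1] LxS 59 27 yaw -51.0 roller(local) 1.5 5.0 n 106 zmax 0.075
sw px [330.  99.] rect ctr [889.4  53.2] LxS 60 24 yaw 265.8 roller(local) 2.0 -5.0 n 69 zmax 0.075
sw px [373. 196.] rect ctr [623.3 -52.7] LxS 59 26 yaw -12.0 roller(local) 20.7 -0.2 n 29 zmax 0.066
[647.73539736 -58.08311991] (array([-338.5,  226.1,   47.5]), array([-0.1, -0.3, 14. ]))
```

Call:
apply_moves:
  increments:
    - {"xyz": [-48,32,0],"rotation": [0,0,4],"grip": 255}
    - {"xyz": [-96,64,0],"rotation": [0,0,8],"grip": 255}
    - {"xyz": [-144,96,0],"rotation": [0,0,14],"grip": 255}
    - {"xyz": [-192,128,0],"rotation": [0,0,14],"grip": 255}
    - {"xyz": [-240,160,0],"rotation": [0,0,14],"grip": 255}

```text
time: 52.58
ee_pos: [0.579, 0.0365, 0.1124]
eef_rot: [0.778, 0.628, 0.001, -0.003]
ft_force: [0.5, 1.1, 0.3]
width: 0.0003
```

```bash
python3 - <<'E'
from h import *
force(2); print(plan([647.7,-58,62],77.9))
E
```

```text
t 52.675 tcp [0.5803 0.0307 0.1124] F mean [-1.36 -3.01  0.13] sd [0.45 2.24 0.46]
(array([-71.8,  85.3,  50.2]), array([-0.1, -0.1, -0.6]))
```

Call:
apply_moves:
  increments:
    - {"xyz": [-36,43,20],"rotation": [0,0,0],"grip": 255}
    - {"xyz": [-72,85,35],"rotation": [0,0,0],"grip": 255}
    - {"xyz": [-72,85,50],"rotation": [0,0,0],"grip": 255}
    - {"xyz": [-72,85,50],"rotation": [0,0,0],"grip": 255}
    - {"xyz": [-72,85,50],"rotation": [0,0,0],"grip": 255}

```text
time: 53.3
ee_pos: [0.6472, -0.0563, 0.0625]
eef_rot: [0.78, 0.626, 0.0, -0.001]
ft_force: [-0.2, 0.9, 0.4]
width: 0.0003
```

```bash
python3 - <<'E'
from h import *
force(8); print(plan([647.7,-58,38],77.9))
d=cam("scene"); cv2.imwrite("pics/f1.png",cv2.resize(d["img"][190:260,300:400],None,fx=7,fy=7,interpolation=cv2.INTER_CUBIC))
E
```

```text
t 53.7 tcp [ 0.6475 -0.0578  0.0625] F mean [0.16 0.1  0.14] sd [0.54 0.42 0.63]
(array([-0.2,  0.3, 24.5]), array([-0.1, -0.1, -0.5]))
```

View pics/f1.png

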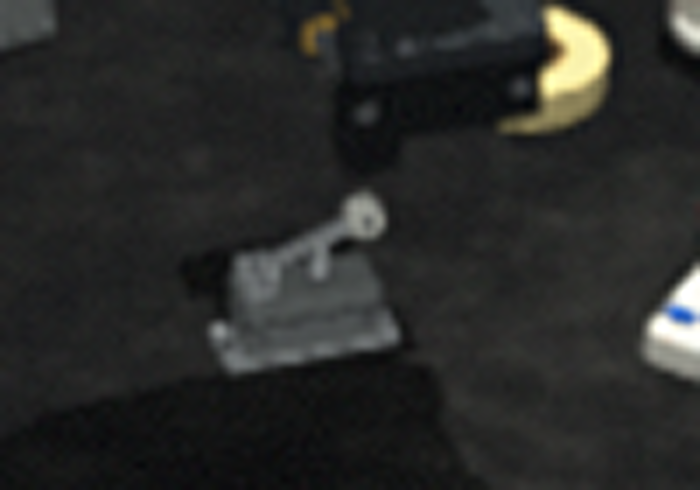

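The fingers are above the last roller at crop (365,215), and its pin is visibly up at (320,260). Now I press it.

Call:
apply_moves:
  increments:
    - {"xyz": [0,0,5],"rotation": [0,0,0],"grip": 255}
    - {"xyz": [0,0,12],"rotation": [0,0,0],"grip": 255}
    - {"xyz": [0,0,19],"rotation": [0,0,0],"grip": 255}
    - {"xyz": [0,0,24.5],"rotation": [0,0,0],"grip": 255}
    - {"xyz": [0,0,24.5],"rotation": [0,0,0],"grip": 255}

```text
time: 54.38
ee_pos: [0.6499, -0.0584, 0.0392]
eef_rot: [0.781, 0.625, 0.002, 0.001]
ft_force: [4.4, -1.1, 9.3]
width: 0.0006
```

```bash
python3 - <<'E'
from h import *
force(10); print(plan([648,-58,29],77.9))
E
```

```text
t 54.875 tcp [ 0.6498 -0.0584  0.0395] F mean [ 4.   -1.04  8.69] sd [0.44 0.35 0.64]
(array([-0. , -1.9, 10.5]), array([ 0.2, -0.1, -0.6]))
```

Switch 5 reads 8.7 N, so it is stiff. I continue past the click, correcting the forward slip.

Call:
apply_moves:
  increments:
    - {"xyz": [0,-2,4],"rotation": [0,0,0],"grip": 255}
    - {"xyz": [0,-4,8],"rotation": [0,0,0],"grip": 255}
    - {"xyz": [0,-4,11],"rotation": [0,0,0],"grip": 255}
    - {"xyz": [0,-4,11],"rotation": [0,0,0],"grip": 255}
    - {"xyz": [0,-4,11],"rotation": [0,0,0],"grip": 255}

```text
time: 55.5
ee_pos: [0.6494, -0.0582, 0.0308]
eef_rot: [0.781, 0.625, 0.005, 0.003]
ft_force: [6.2, -0.7, 10.2]
width: 0.0005
```

```bash
python3 - <<'E'
from h import *
force(10); print(plan([648,-58,28.5],77.9))
d=cam("scene"); cv2.imwrite("pics/f2.png",cv2.resize(d["img"][190:260,300:400],None,fx=7,fy=7,interpolation=cv2.INTER_CUBIC))
E
```

```text
t 56.0 tcp [ 0.6494 -0.0582  0.0308] F mean [ 5.94 -1.3  10.57] sd [0.47 0.48 0.45]
(array([-0.1, -1.5,  2.3]), array([ 0.6, -0.2, -0.6]))
```

View pics/f2.png

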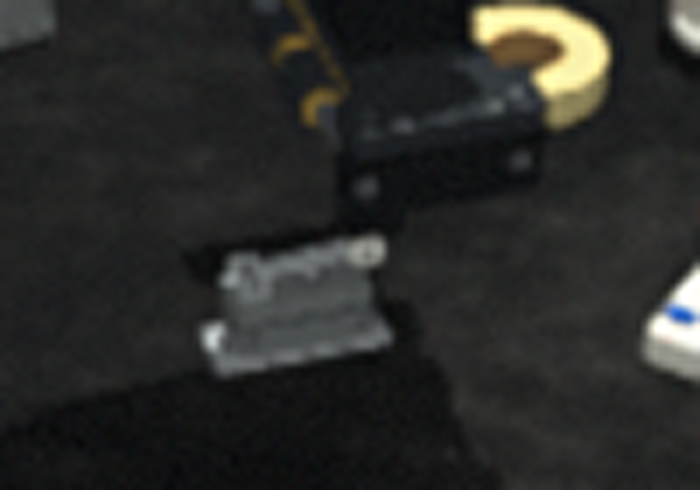

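Call:
apply_moves:
  increments:
    - {"xyz": [0,-3,2],"rotation": [0.5,0,0],"grip": 255}
    - {"xyz": [0,-3,4],"rotation": [0.5,0,0],"grip": 255}
    - {"xyz": [0,-3,4],"rotation": [0.5,0,0],"grip": 255}
    - {"xyz": [0,-3,4],"rotation": [0.5,0,0],"grip": 255}

```text
time: 56.55
ee_pos: [0.6498, -0.0582, 0.029]
eef_rot: [0.781, 0.625, 0.004, 0.003]
ft_force: [4.7, -2.5, 11.4]
width: 0.0003
```

```bash
python3 - <<'E'
from h import *
force(10)
E
```

```text
t 57.05 tcp [ 0.6498 -0.0583  0.029 ] F mean [ 5.3  -1.36 10.44] sd [0.37 0.53 0.52]
```

Call:
apply_moves:
  increments:
    - {"xyz": [0,0,-20],"rotation": [0,0,0],"grip": 255}
    - {"xyz": [0,0,-55],"rotation": [0,0,0],"grip": 255}
    - {"xyz": [0,-29,-55],"rotation": [0,0,0],"grip": 110}
    - {"xyz": [0,-29,-55],"rotation": [0,0,0],"grip": 110}
    - {"xyz": [0,-29,-55],"rotation": [0,0,0],"grip": 110}

```text
time: 57.68
ee_pos: [0.6212, -0.0518, 0.0834]
eef_rot: [0.781, 0.625, 0.004, 0.002]
ft_force: [0.5, -0.5, -0.3]
width: 0.0225
```

```bash
python3 - <<'E'
from h import *
force(2)
d=cam("scene"); cv2.imwrite("pics/f3.png",cv2.resize(d["img"][190:260,300:400],None,fx=7,fy=7,interpolation=cv2.INTER_CUBIC))
print(plan([618,-51.8,-9.5],77.9))
E
```

```text
t 57.775 tcp [ 0.6214 -0.0521  0.0833] F mean [ 0.39 -0.46  0.01] sd [0.08 0.33 0.27]
(array([-0.7, -4.2, 92.8]), array([ 0.5, -0.2, -0.6]))
```

View pics/f3.png

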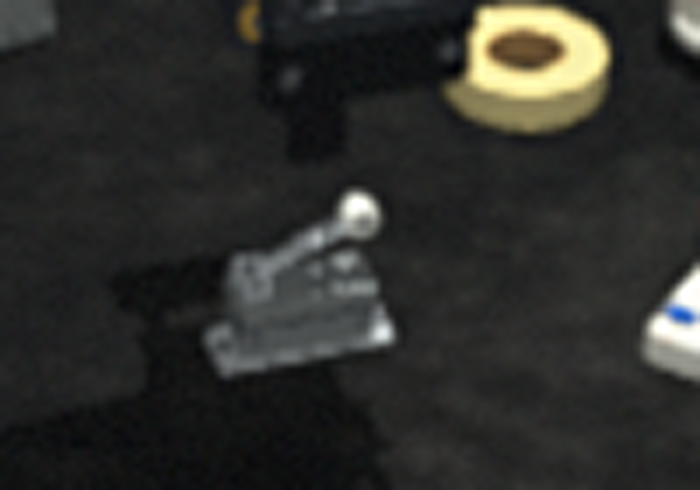

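The pin under the arm is no longer visible and the arm is back up. I grasp it.

Call:
apply_moves:
  increments:
    - {"xyz": [0,-3,0],"rotation": [0,0,0],"grip": 110}
    - {"xyz": [0,-3,5],"rotation": [0,0,0],"grip": 110}
    - {"xyz": [0,-3,35],"rotation": [0,0,0],"grip": 110}
    - {"xyz": [0,-3,65],"rotation": [0,0,0],"grip": 110}
    - {"xyz": [0,-3,88],"rotation": [0,0,0],"grip": 110}

```text
time: 58.45
ee_pos: [0.6187, -0.0513, -0.0064]
eef_rot: [0.781, 0.625, 0.004, 0.002]
ft_force: [1.7, 1.0, -1.0]
width: 0.0495
```

Call:
apply_moves:
  increments:
    - {"xyz": [0,0,4],"rotation": [0,0,0],"grip": 110}
    - {"xyz": [0,0,4],"rotation": [0,0,0],"grip": 255}
    - {"xyz": [0,0,4],"rotation": [0,0,0],"grip": 255}
    - {"xyz": [0,0,4],"rotation": [0,0,0],"grip": 255}
    - {"xyz": [0,0,4],"rotation": [0,0,0],"grip": 255}

```text
time: 59.08
ee_pos: [0.6193, -0.0515, -0.0095]
eef_rot: [0.781, 0.625, 0.004, 0.003]
ft_force: [-1.2, -0.3, 5.7]
width: 0.0257
```

Call:
apply_moves:
  increments:
    - {"xyz": [0,0,-30],"rotation": [0,0,0],"grip": 255}
    - {"xyz": [0,0,-70],"rotation": [0,0,0],"grip": 255}
    - {"xyz": [0,0,-110],"rotation": [0,0,0],"grip": 255}
    - {"xyz": [0,0,-115],"rotation": [0,0,0],"grip": 255}

```text
time: 59.58
ee_pos: [0.6197, -0.0518, 0.1084]
eef_rot: [0.781, 0.625, 0.006, 0.004]
ft_force: [0.6, -0.2, -2.8]
width: 0.026
```

```bash
python3 - <<'E'
from h import *
force(4); print(r.read_state()["width"])
d=cam("scene"); cv2.imwrite("pics/f4.png",cv2.resize(d["img"][130:350,220:520],None,fx=2.5,fy=2.5,interpolation=cv2.INTER_CUBIC))
print(plan([448,-272,105],87))
E
```

```text
t 59.775 tcp [ 0.6172 -0.0514  0.104 ] F mean [-0.6  -0.04 -2.56] sd [0.55 0.37 0.45]
0.02564643775549434
(array([-252.3, -116.6,   -2.6]), array([ 0.4, -0.1, -9.7]))
```

View pics/f4.png

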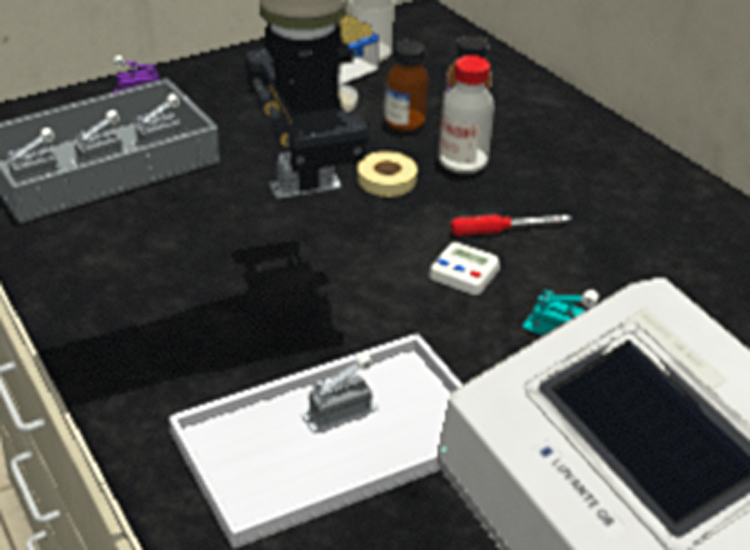

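Three switches stand upright in the bin and one in the tray at (340,395). The last one is in the gripper. I carry it to tray slot (448,−272).

Call:
apply_moves:
  increments:
    - {"xyz": [-50,-23,-3],"rotation": [0,0,-3],"grip": 255}
    - {"xyz": [-100,-46,-3],"rotation": [0,0,-6],"grip": 255}
    - {"xyz": [-151,-70,-3],"rotation": [0,0,-9.7],"grip": 255}
    - {"xyz": [-202,-93,-3],"rotation": [0,0,-9.7],"grip": 255}
    - {"xyz": [-252,-116.5,-3],"rotation": [0,0,-9.7],"grip": 255}

```text
time: 60.45
ee_pos: [0.4463, -0.2728, 0.1044]
eef_rot: [0.725, 0.688, 0.003, 0.002]
ft_force: [-0.3, -0.6, -2.2]
width: 0.0258
```

Call:
apply_moves:
  increments:
    - {"xyz": [0,0,0],"rotation": [0,0,0],"grip": 255}
    - {"xyz": [0,0,30],"rotation": [0,0,0],"grip": 255}
    - {"xyz": [0,0,60],"rotation": [0,0,0],"grip": 255}
    - {"xyz": [0,0,80],"rotation": [0,0,0],"grip": 255}
    - {"xyz": [0,0,80],"rotation": [0,0,0],"grip": 255}

```text
time: 61.08
ee_pos: [0.4455, -0.2715, 0.0224]
eef_rot: [0.725, 0.689, 0.002, -0.0]
ft_force: [-0.2, 0.3, -2.1]
width: 0.0259
```

```bash
python3 - <<'E'
from h import *
force(4); print(plan([448,-272,-3.5],87))
d=cam("scene"); cv2.imwrite("pics/f5.png",cv2.resize(d["img"][210:360,250:450],None,fx=3.5,fy=3.5,interpolation=cv2.INTER_CUBIC))
E
```

```text
t 61.275 tcp [ 0.4474 -0.2728  0.0252] F mean [-0.1  -0.33 -2.07] sd [0.24 0.35 0.26]
(array([ 0.8,  0.4, 28.7]), array([ 0.4, -0.1,  0. ]))
```

View pics/f5.png

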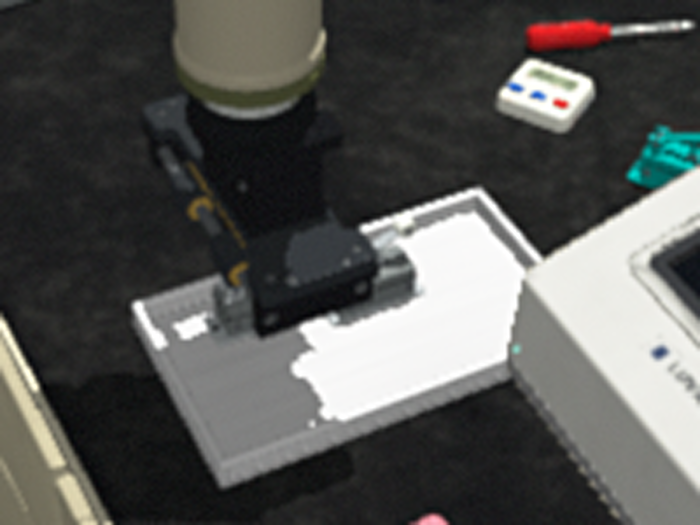

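Call:
apply_moves:
  increments:
    - {"xyz": [0.5,0,14],"rotation": [0,0,0],"grip": 255}
    - {"xyz": [0.5,0,24],"rotation": [0,0,0],"grip": 255}
    - {"xyz": [0.5,0,28.5],"rotation": [0,0,0],"grip": 255}
    - {"xyz": [0.5,0,28.5],"rotation": [0,0,0],"grip": 255}

```text
time: 61.82
ee_pos: [0.4474, -0.2723, -0.0036]
eef_rot: [0.725, 0.688, 0.003, 0.002]
ft_force: [0.0, -0.3, -2.0]
width: 0.026
```

Call:
apply_moves:
  increments:
    - {"xyz": [0,0,0],"rotation": [0,0,0],"grip": 125}
    - {"xyz": [0,0,0],"rotation": [0,0,0],"grip": 125}
    - {"xyz": [0,0,0],"rotation": [0,0,0],"grip": 125}
    - {"xyz": [0,0,-10],"rotation": [0,0,0],"grip": 125}
    - {"xyz": [0,0,-40],"rotation": [0,0,0],"grip": 125}

```text
time: 62.45
ee_pos: [0.4462, -0.272, 0.0364]
eef_rot: [0.725, 0.688, 0.002, 0.001]
ft_force: [0.5, 0.6, -0.7]
width: 0.0443
```

Call:
apply_moves:
  increments:
    - {"xyz": [0,0,-40],"rotation": [0,0,0],"grip": 125}
    - {"xyz": [0,0,-80],"rotation": [0,0,0],"grip": 125}
    - {"xyz": [50,0,-120],"rotation": [0,0,0],"grip": 125}
    - {"xyz": [100,0,-150],"rotation": [0,0,0],"grip": 125}
    - {"xyz": [150,0,-150],"rotation": [0,0,0],"grip": 125}

```text
time: 63.08
ee_pos: [0.4547, -0.1214, 0.1899]
eef_rot: [0.726, 0.688, 0.004, 0.003]
ft_force: [0.3, 0.4, 0.5]
width: 0.0443
```

Call:
apply_moves:
  increments:
    - {"xyz": [50,0,0],"rotation": [0,0,0],"grip": 125}
    - {"xyz": [100,0,0],"rotation": [0,0,0],"grip": 125}
    - {"xyz": [130,0,0],"rotation": [0,0,0],"grip": 125}
    - {"xyz": [130,0,0],"rotation": [0,0,0],"grip": 125}

```text
time: 63.58
ee_pos: [0.4616, 0.0105, 0.1909]
eef_rot: [0.724, 0.69, 0.005, 0.003]
ft_force: [-0.2, -0.9, 0.8]
width: 0.0444
```

```bash
python3 - <<'E'
from h import *
d=cam("top"); cv2.imwrite("pics/g1.png",cv2.resize(d["img"][110:310,180:500],None,fx=2.4,fy=2.4,interpolation=cv2.INTER_CUBIC))
detect(d)
d=cam("scene"); A=d["img"]
a=cv2.resize(A[155:215,205:305],None,fx=7,fy=4.9) if 0 else cv2.resize(A[155:215,205:305],None,fx=7,fy=7,interpolation=cv2.INTER_CUBIC)
cv2.imwrite("pics/g2.png",a); cv2.imwrite("pics/g3.png",cv2.resize(A[250:330,285:405],None,fx=6,fy=6,interpolation=cv2.INTER_CUBIC))
E
```

```text
1 8265 [ 18. 186.] rect [714. 888.] [ 326. 1139.] 72.7 zmax 0.075 sat 50.0
6 4049 [569.  21.] rect [1090. -621.] [135. 323.] 8.3 zmax 0.0686 sat 36.0
13 620 [616.  58.] rect [ 973. -712.] [45. 90.] 27.4 zmax 0.0345 sat 23.0
23 282 [205.  66.] rect [984. 383.] [28. 59.] 39.0 zmax 0.0749 sat 37.0
25 227 [299.  75.] rect [959. 132.] [31. 57.] 17.0 zmax 0.075 sat 89.0
29 1844 [212.  98.] rect [916. 375.] [122. 127.] 11.8 zmax 0.0744 sat 130.0
43 102 [511.  96.] rect [ 879. -426.] [ 21. 124.] 59.9 zmax 0.0568 sat 32.0
44 224 [383. 114.] rect [869. -98.] [ 20. 144.] 69.5 zmax 0.0235 sat 186.0
45 44 [479.  88.] rect [ 910. -350.] [15. 34.] 22.4 zmax 0.015 sat 16.0
47 83 [601.  97.] rect [ 866. -655.] [ 20. 122.] 45.4 zmax 0.0635 sat 33.0
50 206 [287. 102.] rect [885. 168.] [29. 55.] 14.2 zmax 0.0746 sat 111.0
51 188 [330.  99.] rect [890.  53.] [60. 25.] 87.2 zmax 0.0747 sat 47.0
53 476 [254. 122.] rect [840. 261.] [67. 64.] 43.7 zmax 0.0228 sat 34.0
54 276 [454. 127.] rect [ 799. -270.] [26. 60.] 30.7 zmax 0.0659 sat 228.0
55 453 [328. 133.] rect [799.  62.] [67. 71.] 87.8 zmax 0.0263 sat 
[... 409 characters left out ...]
.] [27. 58.] 78.2 zmax 0.0659 sat 155.0
90 1707 [245. 251.] rect [497. 274.] [271. 154.] 1.6 zmax 0.059 sat 13.0
111 315 [248. 216.] rect [583. 278.] [76. 39.] 5.5 zmax 0.0693 sat 10.0
174 353 [457. 227.] rect [ 537. -270.] [73. 46.] 6.1 zmax 0.0706 sat 9.0
251 319 [249. 248.] rect [498. 280.] [77. 37.] 5.6 zmax 0.0715 sat 10.0
316 371 [461. 261.] rect [ 447. -274.] [47. 78.] 83.3 zmax 0.0704 sat 9.0
341 2124 [570. 272.] rect [ 419. -531.] [ 88. 130.] 3.1 zmax 0.0745 sat 81.0
404 318 [250. 282.] rect [410. 277.] [35. 70.] 89.4 zmax 0.0717 sat 10.0
421 832 [626. 287.] rect [ 375. -684.] [72. 77.] 9.2 zmax 0.0375 sat 245.0
511 73 [332. 398.] rect [114.  73.] [79.  6.] 89.5 zmax 0.0165 sat 53.0
```

View pics/g1.png

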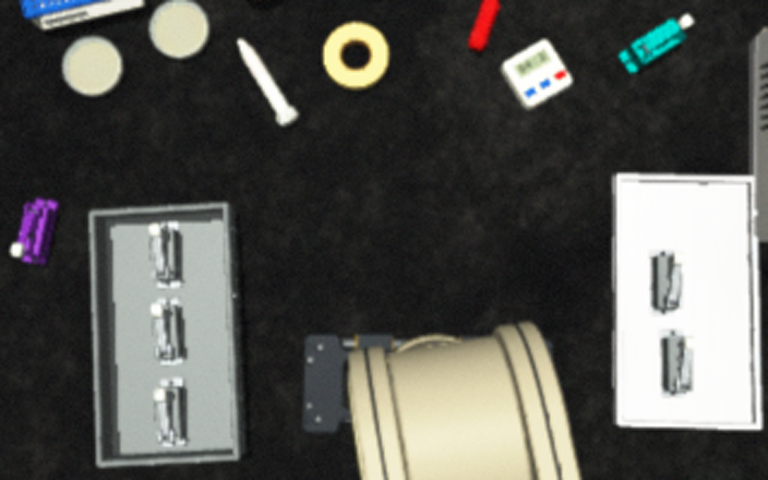

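View pics/g2.png

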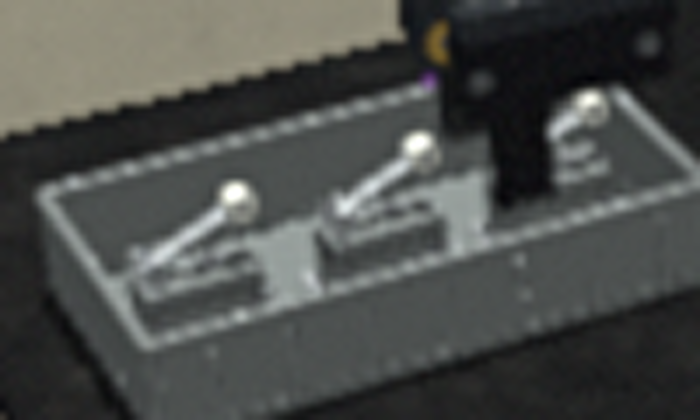

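View pics/g3.png

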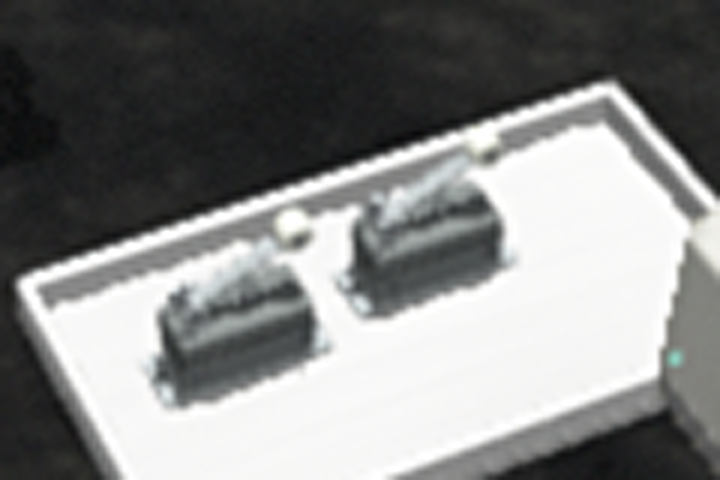

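```bash
python3 - <<'E'
from h import *
s=r.read_state(); print(s["time"],s["ee_pos"],s["ft_force"]); print(r.close_job())
E
```

```text
63.675 [0.46163601 0.00778812 0.19072649] [0.47500302 0.80515152 0.15118135]
the job is handed in; nothing more can be done
None
```

The job is handed in at 63.7 s of the 210 s limit: all five grey switches were pressed past the click and stand upright in their receptacles.

| Switch (start x, y in mm) | Push, first touch to just past click | Verdict | Placed at (x, y in mm) |
|---|---|---|---|
| (474, 105) | 2.5–3.6 N | weak | deep bin (582, 277) |
| (614, 72) | 2.8–3.5 N | weak | deep bin (496, 275) |
| (472, −10) | 8.5–10.9 N | stiff | low tray (535, −267) |
| (478, −103) | 2.7–3.4 N | weak | deep bin (411, 273) |
| (623, −53) | 8.7–10.6 N | stiff | low tray (447, −272) |

**Last checks:** The final pictures show three switches in the bin and two in the tray, all upright with their arms back up. The timer is still at (772, −139), where it started. The purple and turquoise look-alikes were left alone. The arm was parked clear at z = 0.19 m.

**What disagreed or stayed unproven:**
- **Fingertip position:** the real tips sat about 17 mm behind the reported TCP, not 8 mm ahead. I found this from the camera and from the contact height, and corrected for it.
- **Hard stop:** the second switch was pressed to its hard stop, where the force jumped to 6 N. I left that value out of its rating.
- **Pins:** the pictures only show the pins roughly. On the last switch the pin was clearly gone after the press. For the others I rely on pressing about 3–6 mm past the computed click depth.

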